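# Build up the test-sieve column on the shaker

### The arm

A 6-joint arm with a two-finger parallel gripper is mounted at the origin on a cart in front of the work surface, level with it; the furniture and walls round the work are solid. World frame = base frame: x ahead of the robot, y to its left, z up, the work surface at z = 0. Lengths are in m, angles in rad, forces in N, time in s.
With the tool pointing down it reaches from about 0.225 to 0.875 m from the base axis. Payload 3.4 kg.
Tool frame: the origin (TCP) lies at the very end of the fingers, on their centre line; the grasp point (between the pads) lies manip.pinch_z behind it (manip.pinch_z is the distance from the TCP to the grasp point, in m); z points along the fingers, y is the direction in which the jaws open and shut (so a half turn about z gives the same grasp; the last joint's range is limited). The gripper opens to 85 mm and grips with 20 to 120 N. Pads are 22 mm wide; open, the fingers measure 114 mm over their backs; the gripper's body (76 mm by 85 mm) begins 54 mm behind the grasp point. The pads swing forward as they close: fully open they stand 13 mm farther back than shut.
Start: joints at [-1.374, 0.276, 1.505, -0, 1.361, -0.121], TCP at [0.18, -0.546, 0.231] pointing down, gripper open.
Joint ranges: [-2.89, 2.89], [-0.75, 2.08], [0.22, 2.7], [-1.18, 4.32], [0.11, 2.71], [-2.7, 2.7]. Speed limits (rad/s): [2.57, 2.57, 3.14, 3.14, 3.14, 3.14].

### API

Orientations are given as a unit quaternion [w, x, y, z].
In Python, from rig import manip, imaging, workorder gives the robot as it stands.
- The arm moves only by the tool apply_moves, never from a script. Its argument "moves" is one flat list of numbers, 7 for each row, row after row: the finger opening in m, from 0 to 0.0854, then the shift along the tool's x, y, z in m, then the turn, a rotation vector about the tool's x, y, z in rad. In form: [jaw, tx, ty, tz, rx, ry, rz, jaw, tx, ty, tz, rx, ry, rz, ...]. A call has exactly 8 rows; each row shifts and turns the pose as measured when the row begins, along the tool's axes as they then stand; what a row does not reach is not made up. A row lasts 1/12 s, in which the tool goes at most 41.7 mm and 7.16 degrees, less where a joint would pass 70% of its speed; a pose out of reach is approached as far as the arm can. A call with a gripper value outside its range is refused whole. The fingers move at their own pace and stop on an object; "newtons" is the grip in N (left out, the last holds). Time passes only in rows, so rows that do not move let the fingers close, or fill a call up. It gives the time, the measured TCP pose, the force and the opening at its end, in the units of the state.
- manip.get_state(): the state, without advancing time (a new reading comes with each control period).
- imaging.get_image(name): name is "scene" or "side" or "wrist"; returns a dict with "image" (480x640x3 uint8, red, green, blue), "range_z" (480x640 float32, m along the optical axis (not along the pixel's ray), 0 where there is no reading), "fx", "fy", "cx", "cy" (pixels), "k1" (the pictures are not rectified: a ray, as slopes to the right and down, at radius r is drawn at 1 + k1 r^2 times it, then the intrinsics apply), "R" (3x3) and "t" (3): a world point X has camera coordinates R X + t. Camera axes: x right, y down, z forward; pixel columns grow to the right and rows downward; lengths in m; the calibration is good to about 2 mm. A picture is of the moment at which its call begins.
- workorder.sign_off(): hands the job in, once; it reports no verdict.
The state is a dict: "clock": time; "qpos": joint angles; "qd": joint speeds; "effort": joint torques, N m; "position": TCP position; "ee_rot": TCP orientation; "contact_force": force on the tool from outside, world axes, zero at the start; "moment": the same for the moment, N m; "width": finger opening in m.
Only numpy, scipy, OpenCV 4.12 (cv2) and the standard library are available. Lean on these libraries where they do the work, as an engineer would, in place of code of your own. Each camera call takes 0.05 s, during which the arm holds its last target.

### The job

Build the test-sieve column on the shaker's seat: the receiver pan at the bottom, then the fine sieve, then the coarse sieve, and the lid on top. Each piece must sit upright and fully home in the one below, and the column must be left standing free; do not disturb the vials, dishes and bottle standing around.

Things in the scene. Friction and masses are not known exactly. Their poses are not given: they have to be found in the camera images.
- shaker: Fixed target: small white round sieve-shaker base, 100 mm diameter, 28 mm high, with a round seat collar in the middle of its top: 50 mm outside, mouth 43 mm wide, 8 mm deep, its rim 36 mm above the worktop. Origin: centre of the underside (on the worktop), z up. The seated pan has its origin 30 mm above this origin.
- pan: Receiver pan, steel: round open cup, 50 mm outside, 38 mm high overall, plain smooth closed floor, no mesh. Mouth 43 mm wide. Tapered plug below, 6 mm deep, 35 to 39 mm wide, drops into the mouth or seat below with 2 mm play until its shoulder rests on the rim. Grip wall 6 to 38 mm above origin. The fine sieve seated on it: origin 32 mm above the pan's. Origin: centre of the plug's underside, z up.
- fine_sieve: Fine sieve, steel: the lowest open ring, 50 mm outside, 28 mm high overall, with a dense wire mesh (wires 2 mm apart, a close even texture from afar) 13 mm below the rim. Mouth 43 mm wide; 6 mm plug below, the same as the pan's. Grip wall 6 to 28 mm above origin. The coarse sieve seated on it: origin 22 mm above this one's. Origin: centre of the plug's underside, z up.
- coarse_sieve: Coarse sieve, steel: the tallest open ring, 50 mm outside, 46 mm high overall, with a wide wire mesh (wires 11 mm apart, black between) 21 mm below the rim. Mouth 43 mm wide; 6 mm plug below, the same as the pan's. Grip wall 6 to 46 mm above origin. The lid seated on it: origin 40 mm above this one's. Origin: centre of the plug's underside, z up.
- sieve_lid: Lid, steel: flat disc, 50 mm diameter, 6 to 13 mm above the origin, with an upright black knob in the middle, 18 mm diameter, 13 to 36 mm above the origin; 6 mm plug below, the same as the pan's. Held by the knob. Origin: centre of the plug's underside, z up.
- vial_front: Bystander: small capped glass vial, 23 mm diameter, 40 mm high, nearer the robot. Origin: centre of its underside. Loose; leave where it stands.
- vial_back: Bystander: small capped glass vial, 23 mm diameter, 40 mm high, farther from the robot. Origin: centre of its underside. Loose; leave where it stands.
- dish_mid: Bystander: closed clear plastic petri dish, 59 mm diameter, 15 mm high, farther from the robot. Origin: centre of its underside. Loose; leave where it lies.
- dish_front: Bystander: closed clear plastic petri dish, 59 mm diameter, 15 mm high, nearer the robot. Origin: centre of its underside. Loose; leave where it lies.
- bottle_small: Bystander: small capped reagent bottle, 43 mm diameter, 82 mm high. Origin: centre of its underside. Loose; leave where it stands.
Not all that is in view belongs to the job. What is shaped like the pan but purple is not meant.

How it is judged:
At the end, for the whole second after the job is handed in: Pan in the shaker's seat, fine sieve in the pan, coarse sieve in the fine sieve, lid on the coarse sieve: each within 5 mm of the centre of the one below, fully seated (height right to -3/+2.5 mm), upright within 4 degrees, released and at rest (horizontal distance between pan and shaker below 0.005 m and z of pan in the frame of shaker between 0.027 and 0.0325 m and angle between each of pan, fine_sieve, coarse_sieve, sieve_lid's own z axis and vertical below 0.07 rad and linear speed of each of pan, fine_sieve, coarse_sieve, sieve_lid below 0.02 m/s and contact force between each of pan, fine_sieve, coarse_sieve, sieve_lid and the fingers below 0.05 N and horizontal distance between fine_sieve and pan below 0.005 m and z of fine_sieve in the frame of pan between 0.029 and 0.0345 m and horizontal distance between coarse_sieve and fine_sieve below 0.005 m and z of coarse_sieve in the frame of fine_sieve between 0.019 and 0.0245 m and horizontal distance between sieve_lid and coarse_sieve below 0.005 m and z of sieve_lid in the frame of coarse_sieve between 0.037 and 0.0425 m); the robot touches nothing.
It fails at once if a vial, dish or bottle that stands around is shoved more than 20 mm or tipped over (distance of any of vial_front, vial_back, dish_mid, dish_front, bottle_small from where it was at the start of the episode above 0.02 m or angle between any of vial_front, vial_back, dish_mid, dish_front, bottle_small's own z axis and vertical above 0.5 rad).
It also fails if it takes over 115 s, if anything falls off the work surface, if the arm or the gripper's body presses on something with over 40 N, if the wrist force passes 120 N, or if a joint passes its speed limit or range.

## Working session

There is one attempt and no reset: what is moved stays moved. The work goes in short steps, Python scripts to look and compute and a tool call to move; the robot and the scene stay as the last step left them, time stands still between calls to the robot, and variables do not carry over. Pictures are saved under pics/ and viewed, and the job is handed in when it is done.

Besides the shell and the picture viewer there is one more tool, called after "Emit:" by a JSON object that holds its "method" and its "body". apply_moves: Moves the arm, as the interface text tells. Its arguments: {"type":"object","properties":{"moves":{"type":"array"},"newtons":{"type":"number"}},"required":["moves"]}

```bash
ls; mkdir -p pics; python3 - <<'E'
from rig import manip, imaging, workorder
import cv2,numpy as np
print(manip.get_state(), manip.pinch_z)
for n in ["scene","side","wrist"]:
    d=imaging.get_image(n)
    cv2.imwrite(f"pics/{n}0.png",d["image"][:,:,::-1])
    np.savez(f"{n}0.npz",**d)
    print(n,d["fx"],d["fy"],d["cx"],d["cy"],d["k1"],d["R"].round(3).tolist(),d["t"])
E
```

```text
pics
{'clock': 0.0, 'qpos': array([-1.37399514e+00,  2.76593173e-01,  1.50610963e+00,  2.28813865e-05,
        1.36066534e+00, -1.21026715e-01]), 'qd': array([ 0.00091876,  0.00306005, -0.00162421, -0.0004032 ,  0.0010934 ,
        0.00086797]), 'effort': array([ 2.10095241e-03, -4.16772330e+01, -2.45806861e+01, -2.57083066e-04,
        1.09217656e-02,  1.87600796e-05]), 'position': array([ 0.17957873, -0.54570855,  0.23045009]), 'ee_rot': array([-8.87530330e-04,  9.87399719e-01,  1.58243506e-01, -2.24472185e-05]), 'contact_force': array([ 0.24917539, -0.49666831, -0.39284208]), 'moment': array([-0.04003601, -0.03279994, -0.02850573]), 'width': 0.08544354378824523} 0.0187
scene 506.2773491902158 506.2773491902158 320.95510248493724 235.41397324907442 0.004396038222443566 [[-0.787, -0.616, 0.023], [-0.253, 0.288, -0.923], [0.562, -0.733, -0.383]] [0.42355472 0.21716048 0.70393467]
side 486.06958049454414 486.06958049454414 327.0988974052749 233.65079398328558 -0.0966817136362632 [[0.907, -0.42, 0.021], [-0.2, -0.476, -0.857], [0.369, 0.773, -0.516]] [-0.61785879  0.10591716  0.85611538]
wrist 388.48999284367034 388.48999284367034 322.66595697184204 242.02029333528128 -0.04849865662319428 [[0.313, -0.95, -0.001], [-0.908, -0.299, 0.294], [-0.279, -0.091, -0.956]] [-0.5744737  -0.03833377  0.37879566]
```

View pics/scene0.png

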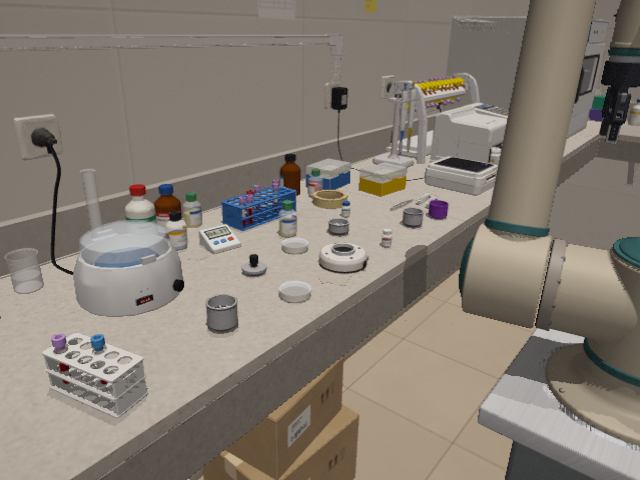

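View pics/side0.png

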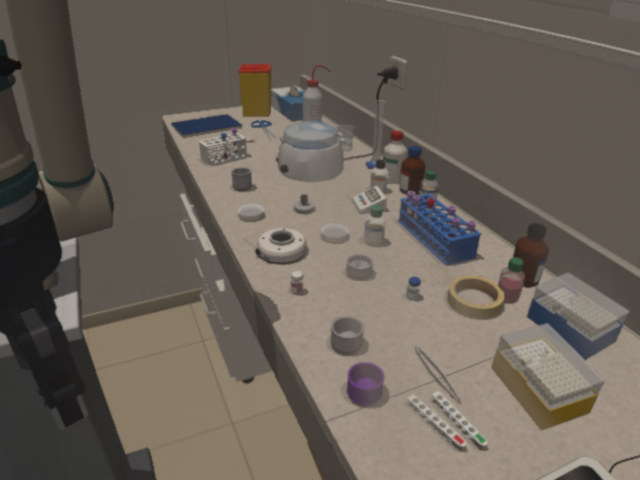

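View pics/wrist0.png

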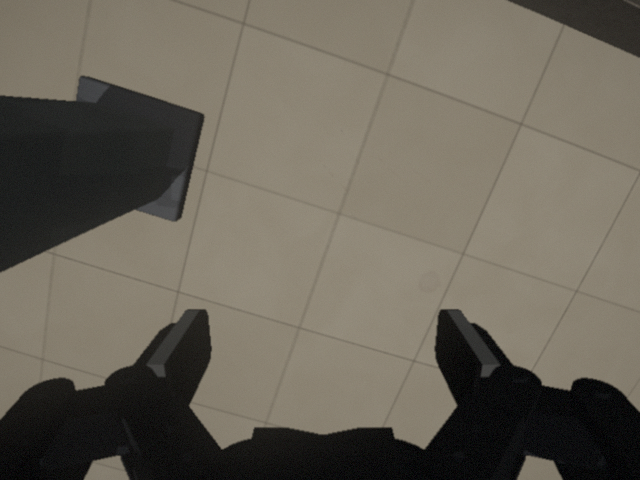

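Scene candidates: grey cup (222,313), short ring (339,227), grey cup (413,217), purple decoy (438,210). The lid is at (254,265) and the shaker at (343,257). Next I crop each and measure.

```bash
cat > h.py <<'E'
import numpy as np,cv2
from rig import manip,imaging
def pts(d):
    K=np.array([[d["fx"],0,d["cx"]],[0,d["fy"],d["cy"]],[0,0,1]],float)
    H,W=d["range_z"].shape
    u,v=np.meshgrid(np.arange(W),np.arange(H))
    xd=(u-d["cx"])/d["fx"];yd=(v-d["cy"])/d["fy"]
    x,y=xd.copy(),yd.copy()
    for _ in range(8):
        s=1+d["k1"]*(x*x+y*y);x=xd/s;y=yd/s
    z=d["range_z"]
    P=np.stack([x*z,y*z,z],-1)
    P=(P-d["t"])@d["R"]
    P[z<=0]=np.nan
    return P
def proj(d,X):
    c=np.atleast_2d(X)@d["R"].T+d["t"]
    x=c[:,0]/c[:,2];y=c[:,1]/c[:,2];s=1+d["k1"]*(x*x+y*y)
    return np.stack([d["fx"]*x*s+d["cx"],d["fy"]*y*s+d["cy"]],1)
def circ(p):
    A=np.c_[2*p,np.ones(len(p))];s=np.linalg.lstsq(A,(p**2).sum(1),rcond=None)[0]
    return s[0],s[1],np.sqrt(s[2]+s[0]**2+s[1]**2)
E
python3 - <<'E'
from h import *
D={n:dict(np.load(f"{n}0.npz")) for n in ["scene","side"]}
objs={"scene":dict(A=(222,313),B=(339,227),C=(413,217),purple=(438,210),lid=(254,265),shaker=(343,257),v1=(387,238),v2=(346,208),d1=(295,245),d2=(295,292),bot=(288,218)),
"side":dict(A=(242,179),B=(360,267),C=(347,335),purple=(366,384),lid=(304,203),shaker=(282,245),v1=(297,282),v2=(414,288),d1=(335,233),d2=(251,212),bot=(375,226))}
for n in objs:
    P=pts(D[n]);rows=[]
    for k,(u,v) in objs[n].items():
        r=35 if k in("A","shaker") else 22
        w=P[v-r:v+r,u-r:u+r].reshape(-1,3);w=w[np.isfinite(w[:,0])]
        w=w[w[:,2]>0.006]
        c=P[v-3:v+4,u-3:u+4].reshape(-1,3);c0=np.nanmedian(c,0)
        q=w[np.hypot(*(w-c0)[:,:2].T)<0.045 if k!="shaker" else np.hypot(*(w-c0)[:,:2].T)<.08]
        zt=np.percentile(q[:,2],97); t=q[q[:,2]>zt-0.004]
        print(n,k,"top z %.3f"%zt,"bbox",np.percentile(q[:,:2],[1,99],0).round(3).tolist(),"topcirc",np.round(circ(t[:,:2]),4))
    tiles=[]
    for k in ["A","B","C","lid","shaker"]:
        u,v=objs[n][k];r=30
        im=cv2.resize(D[n]["image"][v-r:v+r,u-r:u+r],(260,260),interpolation=cv2.INTER_CUBIC);tiles.append(im)
    tiles.append(tiles[0]*0)
    cv2.imwrite(f"pics/crop_{n}.png",np.vstack([np.hstack(tiles[:3]),np.hstack(tiles[3:])])[:,:,::-1])
E
```

```text
scene A top z 0.046 bbox [[0.527, 0.223], [0.575, 0.271]] topcirc [0.5512 0.2469 0.0233]
scene B top z 0.029 bbox [[0.624, -0.232], [0.674, -0.181]] topcirc [ 0.6488 -0.2065  0.0235]
scene C top z 0.039 bbox [[0.514, -0.394], [0.562, -0.345]] topcirc [ 0.5389 -0.3706  0.0228]
scene purple top z 0.039 bbox [[0.493, -0.493], [0.541, -0.443]] topcirc [ 0.5178 -0.4687  0.0232]
scene lid top z 0.036 bbox [[0.629, 0.053], [0.675, 0.098]] topcirc [0.6522 0.0742 0.0064]
scene shaker top z 0.036 bbox [[0.488, -0.116], [0.583, -0.026]] topcirc [ 0.5418 -0.0751  0.0234]
scene v1 top z 0.041 bbox [[0.508, -0.221], [0.53, -0.2]] topcirc [ 0.5199 -0.213   0.0084]
scene v2 top z 0.041 bbox [[0.691, -0.322], [0.712, -0.298]] topcirc [ 0.7023 -0.311   0.0077]
scene d1 top z 0.017 bbox [[0.636, -0.095], [0.693, -0.036]] topcirc [ 0.6649 -0.0649  0.0218]
scene d2 top z 0.016 bbox [[0.499, 0.066], [0.556, 0.122]] topcirc [0.5272 0.0937 0.0215]
scene bot top z 0.082 bbox [[0.685, -0.133], [0.748, -0.077]] topcirc [ 0.7328 -0.1178  0.0099]
side A top z 0.046 bbox [[0.527, 0.217], [0.575, 0.265]] topcirc [
[... 252 characters left out ...]
], [0.542, -0.449]] topcirc [ 0.5188 -0.4735  0.0238]
side lid top z 0.036 bbox [[0.63, 0.047], [0.677, 0.092]] topcirc [0.6539 0.0715 0.0079]
side shaker top z 0.035 bbox [[0.49, -0.128], [0.586, -0.037]] topcirc [ 0.5426 -0.0785  0.0234]
side v1 top z 0.041 bbox [[0.509, -0.229], [0.53, -0.208]] topcirc [ 0.5205 -0.2178  0.0075]
side v2 top z 0.040 bbox [[0.692, -0.326], [0.713, -0.306]] topcirc [ 0.7032 -0.3152  0.0076]
side d1 top z 0.017 bbox [[0.638, -0.099], [0.694, -0.041]] topcirc [ 0.6664 -0.0696  0.0214]
side d2 top z 0.017 bbox [[0.5, 0.06], [0.556, 0.118]] topcirc [0.5284 0.0893 0.0217]
side bot top z 0.082 bbox [[0.713, -0.143], [0.75, -0.111]] topcirc [ 0.7346 -0.1214  0.0093]
```

View pics/crop_scene.png

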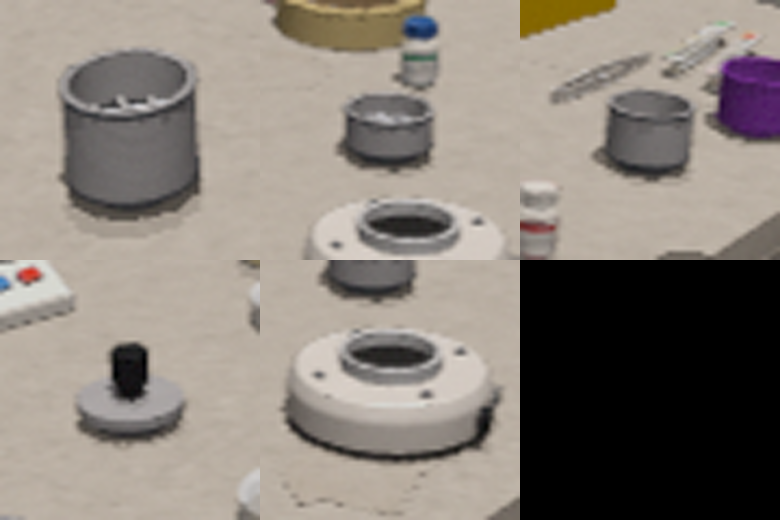

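View pics/crop_side.png

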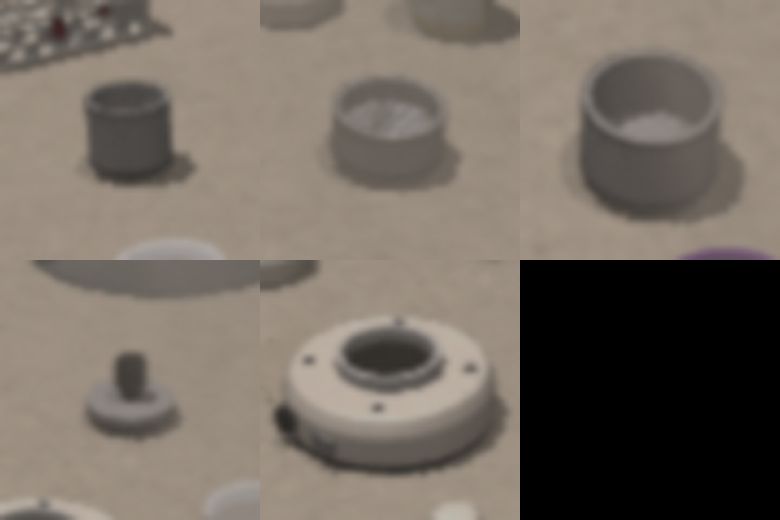

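Heights identify them: A is the coarse sieve (46 mm, wide mesh), B the fine sieve (28 mm, dense mesh) and C the pan (38 mm, plain floor). Purple is the decoy. I'll turn the tool to yaw 90°, which puts the jaws along world x, and head for the pan.

Emit:
{"method": "apply_moves", "body": {"moves": [0.085, 0, 0, 0, 0, 0, -0.12, 0.085, 0, 0, 0, 0, 0, -0.12, 0.085, 0, 0, 0, 0, 0, -0.12, 0.085, 0, 0, 0, 0, 0, -0.12, 0.085, 0, 0, 0, 0, 0, -0.12, 0.085, 0, 0, 0, 0, 0, -0.12, 0.085, 0, 0, 0, 0, 0, -0.12, 0.085, 0, 0, 0, 0, 0, -0.12], "newtons": 40}}

```text
clock: 0.82
position: [0.1792, -0.5438, 0.2273]
ee_rot: [-0.004, 0.791, 0.611, 0.002]
contact_force: [-0.2, -0.7, 0.9]
width: 0.0849
```

```bash
cat >> h.py <<'E'
from scipy.spatial.transform import Rotation as Ro
def rot():
    s=manip.get_state();w,x,y,z=s["ee_rot"];return s,Ro.from_quat([x,y,z,w]).as_matrix()
GOAL=np.array([[0,1,0],[1,0,0],[0,0,-1.]])
def need(p):
    s,R=rot()
    print("t %.2f pos %s w %.4f F %s"%(s["clock"],s["position"].round(4),s["width"],s["contact_force"].round(1)))
    print("tool shift",(R.T@(np.array(p)-s["position"])).round(4),"turn",Ro.from_matrix(R.T@GOAL).as_rotvec().round(4))
E
python3 -c "
from h import *
need([.54,-.373,.2])"
```

```text
t 0.82 pos [ 0.1792 -0.5438  0.2273] w 0.0849 F [-0.2 -0.7  0.9]
tool shift [0.256  0.3062 0.0281] turn [-0.0027 -0.0081 -0.2549]
```

Emit:
{"method": "apply_moves", "body": {"moves": [0.085, 0, 0, 0, 0, 0, -0.12, 0.085, 0, 0, 0, 0, 0, -0.12, 0.085, 0, 0, 0, 0, 0, -0.02, 0.085, 0.015, 0.034, 0.002, 0, 0, 0, 0.085, 0.015, 0.034, 0.002, 0, 0, 0, 0.085, 0.015, 0.034, 0.002, 0, 0, 0, 0.085, 0.015, 0.034, 0.002, 0, 0, 0, 0.085, 0.015, 0.034, 0.002, 0, 0, 0]}}

```text
clock: 1.48
position: [0.3454, -0.4671, 0.214]
ee_rot: [-0.006, 0.705, 0.709, 0.001]
contact_force: [0.5, 0.3, 0.3]
width: 0.085
```

```bash
python3 -c "
from h import *
need([.54,-.373,.2])"
```

```text
t 1.48 pos [ 0.3454 -0.4671  0.214 ] w 0.0850 F [0.5 0.3 0.3]
tool shift [0.0926 0.1953 0.0135] turn [-0.0073 -0.0096  0.0067]
```

Emit:
{"method": "apply_moves", "body": {"moves": [0.085, 0.016, 0.034, 0.005, 0, 0, 0, 0.085, 0.016, 0.034, 0.005, 0, 0, 0, 0.085, 0.016, 0.034, 0.005, 0, 0, 0, 0.085, 0.016, 0.034, 0.005, 0, 0, 0, 0.085, 0.016, 0.034, 0.005, 0, 0, 0, 0.085, 0.014, 0.028, 0.005, 0, 0, 0, 0.085, 0, 0, 0, -0.007, -0.01, 0.006, 0.085, 0, 0, 0, 0, 0, 0]}}

```text
clock: 2.15
position: [0.5579, -0.3597, 0.1779]
ee_rot: [-0.001, 0.704, 0.71, 0.001]
contact_force: [1.0, -0.5, 0.3]
width: 0.0853
```

```bash
cat >> h.py <<'E'
def look(name,guess,ztop,r=.035,tol=.004):
    d=imaging.get_image("wrist");np.savez(name+".npz",**d)
    P=pts(d);q=P.reshape(-1,3);q=q[np.isfinite(q[:,0])]
    w=q[(np.hypot(q[:,0]-guess[0],q[:,1]-guess[1])<r)]
    t=w[np.abs(w[:,2]-ztop)<tol]
    print("n",len(t),"zmed %.4f"%np.median(t[:,2]) if len(t) else "", "mean",t[:,:2].mean(0).round(4),"circ",np.round(circ(t[:,:2]),4),"bbox",np.percentile(t[:,:2],[1,99],0).round(4).tolist())
    im=d["image"].copy()
    a=np.linspace(0,6.28,40);c=circ(t[:,:2])
    for p in proj(d,np.c_[c[0]+c[2]*np.cos(a),c[1]+c[2]*np.sin(a),a*0+ztop]): cv2.circle(im,(int(p[0]),int(p[1])),1,(255,0,0),-1)
    cv2.imwrite(f"pics/{name}.png",im[:,:,::-1]);return d
E
python3 -c "
from h import *
need([.54,-.373,.1])
look('w_pan',(.54,-.373),.038)"
```

```text
t 2.15 pos [ 0.5579 -0.3597  0.1779] w 0.0853 F [ 1.  -0.5  0.3]
tool shift [-0.0134 -0.018   0.0779] turn [-0.0004 -0.0034  0.008 ]
n 976 zmed 0.0375 mean [ 0.5408 -0.3736] circ [ 0.5411 -0.373   0.0235] bbox [[0.5165, -0.3981], [0.5656, -0.3485]]
```

View pics/w_pan.png

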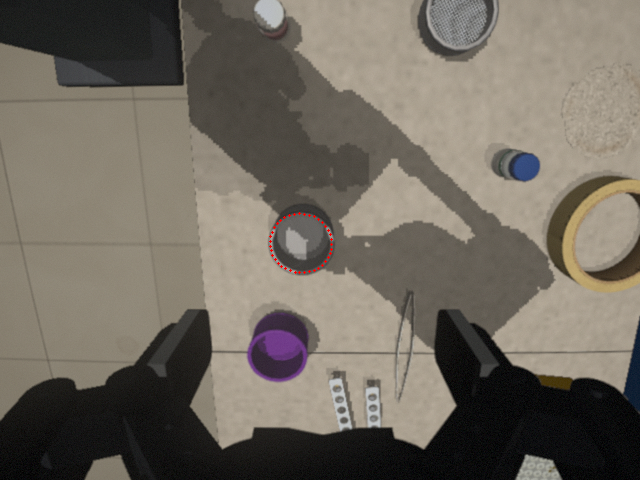

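The wrist view shows the plain-floored pan at pixel (301,243), the purple decoy at (278,345) and the fine sieve at (460,15). The pan fit of (0.541,-0.373) agrees with the outer cameras, so I go down.

Emit:
{"method": "apply_moves", "body": {"moves": [0.085, -0.013, -0.017, 0.02, 0, 0, 0.008, 0.085, 0, 0, 0.03, 0, 0, 0, 0.085, 0, 0, 0.03, 0, 0, 0, 0.085, 0, 0, 0.03, 0, 0, 0, 0.085, 0, 0, 0.01, 0, 0, 0, 0.085, 0, 0, 0, 0, 0, 0, 0.085, 0, 0, 0, 0, 0, 0, 0.085, 0, 0, 0, 0, 0, 0]}}

```text
clock: 2.87
position: [0.5348, -0.3812, 0.0596]
ee_rot: [0.002, 0.71, 0.704, 0.0]
contact_force: [-0.9, 0.0, 0.3]
width: 0.0852
```

```bash
python3 -c "
from h import *
need([.541,-.373,.007])"
```

```text
t 2.87 pos [ 0.5348 -0.3812  0.0596] w 0.0852 F [-0.9  0.   0.3]
tool shift [0.0084 0.006  0.0526] turn [ 0.0034  0.0029 -0.0086]
```

Emit:
{"method": "apply_moves", "body": {"moves": [0.085, 0.008, 0.006, 0, 0.003, 0.003, -0.008, 0.085, 0, 0, 0, 0, 0, 0, 0.085, 0, 0, 0.02, 0, 0, 0, 0.085, 0, 0, 0.015, 0, 0, 0, 0.085, 0, 0, 0.012, 0, 0, 0, 0.085, 0, 0, 0, 0, 0, 0, 0.085, 0, 0, 0, 0, 0, 0, 0.085, 0, 0, 0, 0, 0, 0]}}

```text
clock: 3.53
position: [0.5495, -0.377, 0.0233]
ee_rot: [0.011, 0.706, 0.708, 0.001]
contact_force: [-0.2, 0.0, -0.5]
width: 0.0851
```

```bash
python3 -c "
from h import *
need([.541,-.373,.007])"
```

```text
t 3.53 pos [ 0.5495 -0.377   0.0233] w 0.0851 F [-0.2  0.  -0.5]
tool shift [ 0.0042 -0.0087  0.0161] turn [0.0172 0.0138 0.0026]
```

Emit:
{"method": "apply_moves", "body": {"moves": [0.085, 0.004, -0.008, 0, 0.017, 0.014, 0.003, 0.085, 0, 0, 0, 0, 0, 0, 0.085, 0, 0, 0, 0, 0, 0, 0.085, 0, 0, 0, 0, 0, 0, 0.085, 0, 0, 0, 0, 0, 0, 0.085, 0, 0, 0, 0, 0, 0, 0.085, 0, 0, 0, 0, 0, 0, 0.085, 0, 0, 0, 0, 0, 0]}}

```text
clock: 4.2
position: [0.5422, -0.374, 0.0267]
ee_rot: [0.002, 0.707, 0.707, 0.0]
contact_force: [-0.3, -1.4, -0.1]
width: 0.085
```

```bash
python3 -c "
from h import *
need([.541,-.373,.007])
import time
need([.541,-.373,.007])"
```

```text
t 4.20 pos [ 0.5422 -0.374   0.0267] w 0.0850 F [-0.3 -1.4 -0.1]
tool shift [ 0.0011 -0.0012  0.0197] turn [ 0.0028  0.0022 -0.0007]
t 4.20 pos [ 0.5422 -0.374   0.0267] w 0.0850 F [-0.3 -1.4 -0.1]
tool shift [ 0.0011 -0.0012  0.0197] turn [ 0.0028  0.0022 -0.0007]
```

Emit:
{"method": "apply_moves", "body": {"moves": [0.085, 0, 0, 0.007, 0, 0, 0, 0.085, 0, 0, 0.007, 0, 0, 0, 0.085, 0, 0, 0.005, 0, 0, 0, 0.085, 0, 0, 0.002, 0, 0, 0, 0.085, 0, 0, 0, 0, 0, 0, 0.085, 0, 0, 0, 0, 0, 0, 0.085, 0, 0, 0, 0, 0, 0, 0.085, 0, 0, 0, 0, 0, 0]}}

```text
clock: 4.87
position: [0.5416, -0.3735, 0.0019]
ee_rot: [0.0, 0.707, 0.707, 0.0]
contact_force: [0.1, 0.9, 0.9]
width: 0.0847
```

```bash
python3 -c "
from h import *
need([.541,-.373,.007])"
```

```text
t 4.87 pos [ 0.5416 -0.3735  0.0019] w 0.0847 F [0.1 0.9 0.9]
tool shift [ 0.0005 -0.0006 -0.0051] turn [ 0.0008  0.0005 -0.0008]
```

Emit:
{"method": "apply_moves", "body": {"moves": [0.085, 0, 0, -0.004, 0, 0, 0, 0.045, 0, 0, 0, 0, 0, 0, 0.045, 0, 0, 0, 0, 0, 0, 0.045, 0, 0, 0, 0, 0, 0, 0.045, 0, 0, 0, 0, 0, 0, 0.045, 0, 0, 0, 0, 0, 0, 0.045, 0, 0, 0, 0, 0, 0, 0.045, 0, 0, 0, 0, 0, 0]}}

```text
clock: 5.53
position: [0.5423, -0.374, 0.0078]
ee_rot: [0.002, 0.707, 0.707, 0.0]
contact_force: [-0.1, -0.5, -0.8]
width: 0.0483
```

```bash
python3 -c "
from h import *
need([.541,-.373,.007])"
```

```text
t 5.53 pos [ 0.5423 -0.374   0.0078] w 0.0483 F [-0.1 -0.5 -0.8]
tool shift [ 0.001  -0.0013  0.0008] turn [ 0.0028  0.0022 -0.0007]
```

Emit:
{"method": "apply_moves", "body": {"moves": [0.04, 0, 0, -0.015, 0, 0, 0, 0.04, 0, 0, -0.03, 0, 0, 0, 0.04, 0, 0, -0.03, 0, 0, 0, 0.04, 0.01, 0, -0.01, 0, 0, 0, 0.04, 0.03, 0, 0, 0, 0, 0, 0.04, 0.03, 0, 0, 0, 0, 0, 0.04, 0.02, 0, 0, 0, 0, 0, 0.04, 0.02, 0, 0, 0, 0, 0]}}

```text
clock: 6.2
position: [0.5405, -0.2616, 0.0916]
ee_rot: [-0.0, 0.71, 0.704, 0.0]
contact_force: [-0.3, -0.2, -1.0]
width: 0.0484
```

```bash
python3 -c "
from h import *
need([.542,-.078,.12])"
```

```text
t 6.20 pos [ 0.5405 -0.2616  0.0916] w 0.0484 F [-0.3 -0.2 -1. ]
tool shift [ 1.837e-01  1.000e-04 -2.820e-02] turn [-0.0005 -0.0007 -0.0079]
```

Emit:
{"method": "apply_moves", "body": {"moves": [0.04, 0.02, 0, -0.01, 0, 0, 0, 0.04, 0.03, 0, -0.01, 0, 0, 0, 0.04, 0.03, 0, -0.005, 0, 0, 0, 0.04, 0.02, 0, 0, 0, 0, 0, 0.04, 0.01, 0, 0, 0, 0, 0, 0.04, 0, 0, 0, 0, 0, 0, 0.04, 0, 0, 0, 0, 0, 0, 0.04, 0, 0, 0, 0, 0, 0]}}

```text
clock: 6.87
position: [0.5351, -0.1366, 0.1123]
ee_rot: [-0.007, 0.708, 0.706, -0.001]
contact_force: [0.6, 0.0, -0.8]
width: 0.0484
```

```bash
python3 -c "
from h import *
need([.542,-.078,.12])
look('w_shk',(.542,-.078),.036,r=.04)"
```

```text
t 6.87 pos [ 0.5351 -0.1366  0.1123] w 0.0484 F [ 0.6  0.  -0.8]
tool shift [ 0.0587  0.0066 -0.0073] turn [-0.0103 -0.0083 -0.0029]
n 1570 zmed 0.0355 mean [ 0.5433 -0.0758] circ [ 0.543  -0.0763  0.0233] bbox [[0.5189, -0.1006], [0.5671, -0.052]]
```

View pics/w_shk.png

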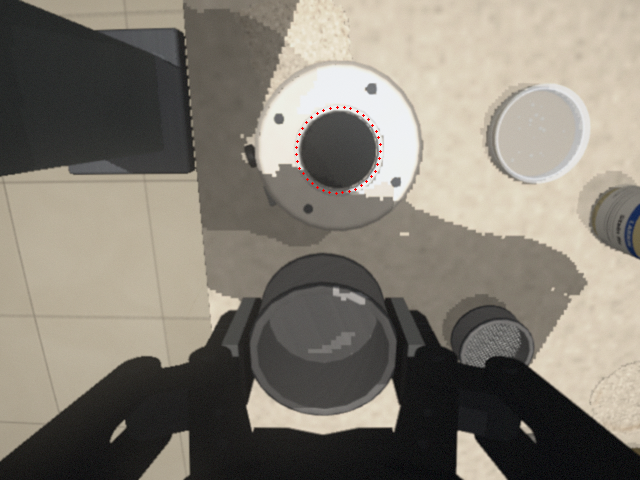

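```bash
cat >> h.py <<'E'
def held(d,s,R,guess,zrim,r=.04,tol=.004):
    # rim of held ring, expressed in tool frame
    q=pts(d).reshape(-1,3);q=q[np.isfinite(q[:,0])]
    g=s["position"]+R@np.array([guess[0],guess[1],0])
    w=q[(np.hypot(q[:,0]-g[0],q[:,1]-g[1])<r)]
    h=np.histogram(w[:,2],np.arange(0,.3,.003));i=np.argsort(-h[0])[:5];print("z hist",[(round(h[1][k],3),int(h[0][k])) for k in i])
    t=w[np.abs(w[:,2]-zrim)<tol]
    tl=(t-s["position"])@R
    # keep points near circle radius 0.02-.027
    c=circ(tl[:,:2])
    for _ in range(5):
        rr=np.hypot(tl[:,0]-c[0],tl[:,1]-c[1]);k=(rr>.019)&(rr<.027);c=circ(tl[k][:,:2])
    print("held n",k.sum(),"centre in tool",np.round(c,4),"z",np.median(t[k][:,2]).round(4))
E
python3 -c "
from h import *
s,R=rot();d=dict(np.load('w_shk.npz'))
held(d,s,R,(0,0),.1425)"
```

```text
z hist [(np.float64(0.141), 4642), (np.float64(0.114), 4591), (np.float64(0.195), 3148), (np.float64(0.192), 3001), (np.float64(0.189), 2574)]
held n 5556 centre in tool [ 0.0021 -0.0001  0.0236] z 0.142
```

Emit:
{"method": "apply_moves", "body": {"moves": [0.04, 0.015, 0.003, 0, -0.005, -0.004, -0.003, 0.04, 0.02, 0.003, 0, 0, 0, 0, 0.04, 0.015, 0.002, 0.01, 0, 0, 0, 0.04, 0.005, 0, 0.015, 0, 0, 0, 0.04, 0, 0, 0.01, 0, 0, 0, 0.04, 0, 0, 0, 0, 0, 0, 0.04, 0, 0, 0, 0, 0, 0, 0.04, 0, 0, 0, 0, 0, 0]}}

```text
clock: 7.58
position: [0.546, -0.0914, 0.0747]
ee_rot: [-0.001, 0.712, 0.703, -0.001]
contact_force: [-0.6, 0.3, -0.8]
width: 0.0488
```

```bash
python3 -c "
from h import *
need([.543,-.079,.048])"
```

```text
t 7.58 pos [ 0.546  -0.0914  0.0747] w 0.0488 F [-0.6  0.3 -0.8]
tool shift [ 0.0124 -0.0031  0.0267] turn [-0.0036  0.0005 -0.0127]
```

Emit:
{"method": "apply_moves", "body": {"moves": [0.04, 0.012, -0.003, 0, -0.003, 0, -0.012, 0.04, 0, 0, 0, 0, 0, 0, 0.04, 0, 0, 0.01, 0, 0, 0, 0.04, 0, 0, 0.008, 0, 0, 0, 0.04, 0, 0, 0, 0, 0, 0, 0.04, 0, 0, 0, 0, 0, 0, 0.04, 0, 0, 0, 0, 0, 0, 0.04, 0, 0, 0, 0, 0, 0]}}

```text
clock: 8.25
position: [0.544, -0.0804, 0.0566]
ee_rot: [0.002, 0.708, 0.706, 0.0]
contact_force: [-0.1, 0.0, -1.0]
width: 0.0486
```

```bash
python3 -c "
from h import *
need([.543,-.079,.048])"
```

```text
t 8.25 pos [ 0.544  -0.0804  0.0566] w 0.0486 F [-0.1  0.  -1. ]
tool shift [ 0.0014 -0.0011  0.0086] turn [ 0.003   0.002  -0.0017]
```

Emit:
{"method": "apply_moves", "body": {"moves": [0.04, 0.0015, -0.001, 0.001, 0.003, 0.002, -0.002, 0.04, 0, 0, 0.004, 0, 0, 0, 0.04, 0, 0, 0.003, 0, 0, 0, 0.04, 0, 0, 0.003, 0, 0, 0, 0.04, 0, 0, 0.003, 0, 0, 0, 0.04, 0, 0, 0.002, 0, 0, 0, 0.04, 0, 0, 0, 0, 0, 0, 0.04, 0, 0, 0, 0, 0, 0]}}

```text
clock: 8.92
position: [0.5434, -0.079, 0.039]
ee_rot: [0.0, 0.707, 0.707, 0.0]
contact_force: [-0.6, 0.2, -1.0]
width: 0.0485
```

```bash
python3 -c "
from h import *
need([.543,-.079,.038])"
```

```text
t 8.92 pos [ 0.5434 -0.079   0.039 ] w 0.0485 F [-0.6  0.2 -1. ]
tool shift [-0.     -0.0004  0.001 ] turn [0.0004 0.     0.0004]
```

Emit:
{"method": "apply_moves", "body": {"moves": [0.04, 0, 0, 0.001, 0, 0, 0, 0.06, 0, 0, 0, 0, 0, 0, 0.06, 0, 0, 0, 0, 0, 0, 0.075, 0, 0, 0, 0, 0, 0, 0.085, 0, 0, -0.002, 0, 0, 0, 0.085, 0, 0, -0.02, 0, 0, 0, 0.085, 0, 0, -0.03, 0, 0, 0, 0.085, 0, 0, -0.03, 0, 0, 0]}}

```text
clock: 9.58
position: [0.5391, -0.0779, 0.1171]
ee_rot: [-0.006, 0.707, 0.707, -0.003]
contact_force: [0.1, 0.7, -0.6]
width: 0.0848
```

```bash
python3 -c "
from h import *
need([.65,-.209,.16])"
```

```text
t 9.58 pos [ 0.5391 -0.0779  0.1171] w 0.0848 F [ 0.1  0.7 -0.6]
tool shift [-0.1309  0.1103 -0.0448] turn [-0.0129 -0.0037  0.0002]
```

Emit:
{"method": "apply_moves", "body": {"moves": [0.085, 0, 0, -0.02, -0.012, -0.004, 0, 0.085, -0.025, 0.02, -0.01, 0, 0, 0, 0.085, -0.03, 0.025, 0, 0, 0, 0, 0.085, -0.03, 0.025, 0, 0, 0, 0, 0.085, -0.025, 0.02, 0, 0, 0, 0, 0.085, -0.005, 0.005, 0, 0, 0, 0, 0.085, 0, 0, 0, 0, 0, 0, 0.085, 0, 0, 0, 0, 0, 0]}}

```text
clock: 10.25
position: [0.641, -0.1974, 0.1612]
ee_rot: [0.008, 0.706, 0.708, 0.004]
contact_force: [-0.4, -0.1, 0.7]
width: 0.0852
```

```bash
python3 -c "
from h import *
need([.65,-.209,.10])
d=look('w_fine',(.65,-.209),.028,r=.04)
t=pts(d).reshape(-1,3);t=t[np.isfinite(t[:,0])]
w=t[(np.hypot(t[:,0]-.543,t[:,1]+.077)<.035)&(np.abs(t[:,2]-.068)<.005)];print(len(w),np.median(w[:,2]) if len(w) else '',circ(w[:,:2]) if len(w)>9 else '')"
```

```text
t 10.25 pos [ 0.641  -0.1974  0.1612] w 0.0852 F [-0.4 -0.1  0.7]
tool shift [-0.0113  0.0079  0.0614] turn [0.017  0.0058 0.0025]
n 1038 zmed 0.0275 mean [ 0.6513 -0.2093] circ [ 0.6512 -0.2088  0.0235] bbox [[0.6268, -0.2337], [0.676, -0.1843]]
1904 0.06725770814316318 (np.float64(0.5437064551342455), np.float64(-0.07862660479967917), np.float64(0.0234118666483241))
```

View pics/w_fine.png

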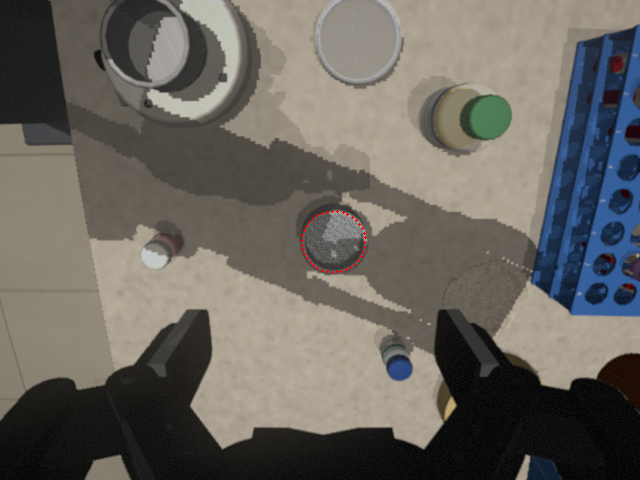

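The pan is seated: rim z is 67 mm, centred on the shaker. The fine sieve with its dense mesh is at pixel (335,241), world (0.651,-0.209).

Emit:
{"method": "apply_moves", "body": {"moves": [0.085, -0.011, 0.009, 0.005, 0.016, 0.006, 0.002, 0.085, 0, 0, 0.02, 0, 0, 0, 0.085, 0, 0, 0.025, 0, 0, 0, 0.085, 0, 0, 0.025, 0, 0, 0, 0.085, 0, 0, 0.02, 0, 0, 0, 0.085, 0, 0, 0, 0, 0, 0, 0.085, 0, 0, 0, 0, 0, 0, 0.085, 0, 0, 0, 0, 0, 0]}}

```text
clock: 10.97
position: [0.643, -0.1968, 0.0671]
ee_rot: [-0.003, 0.704, 0.71, 0.0]
contact_force: [-0.8, -0.3, -0.6]
width: 0.0849
```

```bash
python3 -c "
from h import *
need([.651,-.209,.006])"
```

```text
t 10.97 pos [ 0.643  -0.1968  0.0671] w 0.0849 F [-0.8 -0.3 -0.6]
tool shift [-0.0126  0.0082  0.061 ] turn [-0.004  -0.005   0.0084]
```

Emit:
{"method": "apply_moves", "body": {"moves": [0.085, -0.012, 0.008, 0, -0.004, -0.005, 0.008, 0.085, 0, 0, 0, 0, 0, 0, 0.085, 0, 0, 0, 0, 0, 0, 0.085, 0, 0, 0.01, 0, 0, 0, 0.085, 0, 0, 0.01, 0, 0, 0, 0.085, 0, 0, 0.01, 0, 0, 0, 0.085, 0, 0, 0, 0, 0, 0, 0.085, 0, 0, 0, 0, 0, 0]}}

```text
clock: 11.63
position: [0.6553, -0.211, 0.0406]
ee_rot: [0.005, 0.707, 0.707, 0.002]
contact_force: [0.0, -0.3, -1.6]
width: 0.0849
```

```bash
python3 -c "
from h import *
need([.651,-.209,.006])"
```

```text
t 11.63 pos [ 0.6553 -0.211   0.0406] w 0.0849 F [ 0.  -0.3 -1.6]
tool shift [ 0.0022 -0.0046  0.0346] turn [ 0.0103  0.0048 -0.0001]
```

Emit:
{"method": "apply_moves", "body": {"moves": [0.085, 0.002, -0.004, 0, 0.01, 0.005, 0, 0.085, 0, 0, 0, 0, 0, 0, 0.085, 0, 0, 0.01, 0, 0, 0, 0.085, 0, 0, 0.01, 0, 0, 0, 0.085, 0, 0, 0.008, 0, 0, 0, 0.085, 0, 0, 0.003, 0, 0, 0, 0.085, 0, 0, 0, 0, 0, 0, 0.085, 0, 0, 0, 0, 0, 0]}}

```text
clock: 12.3
position: [0.6498, -0.2081, 0.0047]
ee_rot: [-0.002, 0.707, 0.707, -0.001]
contact_force: [0.1, 0.1, -0.5]
width: 0.085
```

```bash
python3 -c "
from h import *
need([.651,-.209,.006])"
```

```text
t 12.30 pos [ 0.6498 -0.2081  0.0047] w 0.0850 F [ 0.1  0.1 -0.5]
tool shift [-0.0009  0.0012 -0.0013] turn [-0.0036 -0.002   0.0001]
```

Emit:
{"method": "apply_moves", "body": {"moves": [0.085, -0.001, 0.001, -0.001, -0.003, -0.002, 0, 0.045, 0, 0, 0, 0, 0, 0, 0.045, 0, 0, 0, 0, 0, 0, 0.045, 0, 0, 0, 0, 0, 0, 0.045, 0, 0, 0, 0, 0, 0, 0.04, 0, 0, 0, 0, 0, 0, 0.04, 0, 0, 0, 0, 0, 0, 0.04, 0, 0, 0, 0, 0, 0]}}

```text
clock: 12.97
position: [0.652, -0.2097, 0.0074]
ee_rot: [0.001, 0.707, 0.707, 0.0]
contact_force: [0.4, -0.4, -1.8]
width: 0.0489
```

```bash
python3 -c "
from h import *
need([.651,-.209,.15])"
```

```text
t 12.97 pos [ 0.652  -0.2097  0.0074] w 0.0489 F [ 0.4 -0.4 -1.8]
tool shift [ 0.0005 -0.0006 -0.1426] turn [0.0026 0.0015 0.0001]
```

Emit:
{"method": "apply_moves", "body": {"moves": [0.04, 0, 0, -0.015, 0, 0, 0, 0.04, 0, 0, -0.03, 0, 0, 0, 0.04, 0, 0, -0.035, 0, 0, 0, 0.04, 0, 0, -0.035, 0, 0, 0, 0.04, 0, -0.01, -0.02, 0, 0, 0, 0.04, 0.01, -0.025, 0, 0, 0, 0, 0.04, 0.02, -0.03, 0, 0, 0, 0, 0.04, 0.015, -0.02, 0, 0, 0, 0]}}

```text
clock: 13.63
position: [0.5681, -0.1668, 0.1454]
ee_rot: [0.002, 0.708, 0.706, 0.0]
contact_force: [-0.4, 0.0, -1.2]
width: 0.0491
```

```bash
python3 -c "
from h import *
need([.543,-.14,.15])"
```

```text
t 13.63 pos [ 0.5681 -0.1668  0.1454] w 0.0491 F [-0.4  0.  -1.2]
tool shift [ 0.0268 -0.0252 -0.0048] turn [ 0.003   0.0025 -0.0018]
```

Emit:
{"method": "apply_moves", "body": {"moves": [0.04, 0.013, -0.01, 0, 0, 0, 0, 0.04, 0.01, -0.006, 0, 0, 0, 0, 0.04, 0, 0, 0, 0, 0, 0, 0.04, 0, 0, 0, 0, 0, 0, 0.04, 0, 0, 0, 0, 0, 0, 0.04, 0, 0, 0, 0, 0, 0, 0.04, 0, 0, 0, 0, 0, 0, 0.04, 0, 0, 0, 0, 0, 0]}}

```text
clock: 14.3
position: [0.5496, -0.142, 0.1458]
ee_rot: [0.002, 0.707, 0.707, -0.0]
contact_force: [0.1, 0.3, -1.0]
width: 0.0491
```

```bash
python3 -c "
from h import *
need([.5435,-.079,.15])
s,R=rot()
d=look('w_pan2',(.5435,-.078),.0675,r=.04)
held(d,s,R,(0,0),s['position'][2]-.0075+.028)"
```

```text
t 14.30 pos [ 0.5496 -0.142   0.1458] w 0.0491 F [ 0.1  0.3 -1. ]
tool shift [ 0.063  -0.0062 -0.0044] turn [ 0.0029  0.003  -0.0011]
n 1906 zmed 0.0674 mean [ 0.5428 -0.0781] circ [ 0.5431 -0.0782  0.0236] bbox [[0.5182, -0.103], [0.5677, -0.0536]]
z hist [(np.float64(0.153), 8030), (np.float64(0.165), 4167), (np.float64(0.228), 3172), (np.float64(0.225), 2984), (np.float64(0.231), 2637)]
held n 4920 centre in tool [ 0.0016 -0.0001  0.0236] z 0.1663
```

View pics/w_pan2.png

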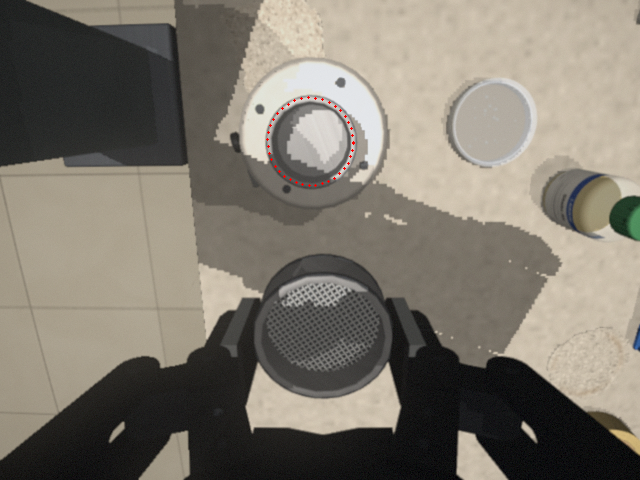

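Emit:
{"method": "apply_moves", "body": {"moves": [0.04, 0.015, -0.003, 0, 0.003, 0.003, 0, 0.04, 0.02, -0.003, 0, 0, 0, 0, 0.04, 0.015, 0, 0, 0, 0, 0, 0.04, 0.008, 0, 0.01, 0, 0, 0, 0.04, 0, 0, 0.015, 0, 0, 0, 0.04, 0, 0, 0.01, 0, 0, 0, 0.04, 0, 0, 0, 0, 0, 0, 0.04, 0, 0, 0, 0, 0, 0]}}

```text
clock: 15.02
position: [0.5435, -0.0792, 0.1066]
ee_rot: [-0.002, 0.708, 0.706, -0.0]
contact_force: [0.6, -0.6, -0.3]
width: 0.0491
```

```bash
python3 -c "
from h import *
need([.5433,-.08,.085])"
```

```text
t 15.02 pos [ 0.5435 -0.0792  0.1066] w 0.0491 F [ 0.6 -0.6 -0.3]
tool shift [-0.0009 -0.0002  0.0216] turn [-0.0023 -0.0023 -0.0033]
```

Emit:
{"method": "apply_moves", "body": {"moves": [0.04, 0, 0, 0.008, -0.002, -0.002, -0.003, 0.04, 0, 0, 0.008, 0, 0, 0, 0.04, 0, 0, 0.004, 0, 0, 0, 0.04, 0, 0, 0, 0, 0, 0, 0.04, 0, 0, 0, 0, 0, 0, 0.04, 0, 0, 0, 0, 0, 0, 0.04, 0, 0, 0, 0, 0, 0, 0.04, 0, 0, 0, 0, 0, 0]}}

```text
clock: 15.68
position: [0.5445, -0.0808, 0.0851]
ee_rot: [0.001, 0.708, 0.706, 0.0]
contact_force: [0.3, 0.2, -0.7]
width: 0.0489
```

```bash
python3 -c "
from h import *
need([.5433,-.08,.085])"
```

```text
t 15.68 pos [ 0.5445 -0.0808  0.0851] w 0.0489 F [ 0.3  0.2 -0.7]
tool shift [ 0.0008 -0.0012  0.0001] turn [ 0.0014  0.0007 -0.0022]
```

Emit:
{"method": "apply_moves", "body": {"moves": [0.04, 0.001, -0.001, 0, 0.001, 0.001, -0.002, 0.04, 0, 0, 0.004, 0, 0, 0, 0.04, 0, 0, 0.003, 0, 0, 0, 0.04, 0, 0, 0.003, 0, 0, 0, 0.04, 0, 0, 0.003, 0, 0, 0, 0.04, 0, 0, 0.002, 0, 0, 0, 0.04, 0, 0, 0, 0, 0, 0, 0.04, 0, 0, 0, 0, 0, 0]}}

```text
clock: 16.35
position: [0.5438, -0.0798, 0.0691]
ee_rot: [0.001, 0.707, 0.707, 0.001]
contact_force: [0.1, -0.4, -0.9]
width: 0.049
```

```bash
python3 -c "
from h import *
need([.5433,-.08,.0695])"
```

```text
t 16.35 pos [ 0.5438 -0.0798  0.0691] w 0.0490 F [ 0.1 -0.4 -0.9]
tool shift [-0.0002 -0.0005 -0.0004] turn [ 0.0016 -0.0001  0.    ]
```

Emit:
{"method": "apply_moves", "body": {"moves": [0.06, 0, 0, 0, 0, 0, 0, 0.06, 0, 0, 0, 0, 0, 0, 0.075, 0, 0, 0, 0, 0, 0, 0.085, 0, 0, 0, 0, 0, 0, 0.085, 0, 0, -0.01, 0, 0, 0, 0.085, 0, 0, -0.03, 0, 0, 0, 0.085, 0, 0, -0.035, 0, 0, 0, 0.085, 0, 0, -0.035, 0, 0, 0]}}

```text
clock: 17.02
position: [0.5385, -0.0785, 0.177]
ee_rot: [-0.007, 0.707, 0.707, -0.004]
contact_force: [0.3, 0.2, 0.4]
width: 0.0852
```

```bash
python3 -c "
from h import *
need([.5515,.245,.18])
d=dict(np.load('scene0.npz'));P=pts(d)
q=P.reshape(-1,3);q=q[np.isfinite(q[:,0])]
# obstacles higher than 60mm near path y 0..0.35, x .45-.75
for x0 in np.arange(.4,.8,.05):
  print(round(x0,2),[ (round(float(np.max(w)),2) if len(w:=q[(q[:,0]>=x0)&(q[:,0]<x0+.05)&(q[:,1]>=y)&(q[:,1]<y+.05),2])>5 else None) for y in np.arange(-.1,.45,.05)])"
```

```text
t 17.02 pos [ 0.5385 -0.0785  0.177 ] w 0.0852 F [0.3 0.2 0.4]
tool shift [ 0.3235  0.0129 -0.0016] turn [-0.0154 -0.0048 -0.0002]
0.4 [0.0, 0.0, 0.0, 0.0, 0.0, 0.0, 0.0, 0.0, 0.0, 0.0, 0.0]
0.45 [0.03, 0.02, 0.0, 0.02, 0.0, 0.0, 0.0, 0.0, 0.0, 0.0, 0.06]
0.5 [0.04, 0.04, 0.0, 0.02, 0.02, 0.0, 0.05, 0.05, 0.0, 0.0, 0.06]
0.55 [0.04, 0.03, 0.0, 0.02, 0.02, 0.0, 0.05, 0.05, 0.0, 0.0, 0.08]
0.6 [0.02, 0.02, 0.0, 0.04, 0.0, 0.0, 0.0, 0.0, 0.0, 0.0, 0.06]
0.65 [0.02, 0.02, 0.0, 0.04, 0.01, 0.0, 0.12, 0.12, 0.12, 0.02, 0.0]
0.7 [0.06, 0.0, 0.0, 0.0, 0.0, 0.06, 0.13, 0.13, 0.13, 0.11, 0.0]
0.75 [0.0, 0.03, 0.03, 0.02, 0.0, 0.0, 0.13, 0.13, 0.13, 0.12, 0.0]
```

Emit:
{"method": "apply_moves", "body": {"moves": [0.085, 0.02, 0, 0, -0.015, -0.005, 0, 0.085, 0.035, 0.002, 0, 0, 0, 0, 0.085, 0.038, 0.002, 0, 0, 0, 0, 0.085, 0.038, 0.002, 0, 0, 0, 0, 0.085, 0.038, 0.002, 0, 0, 0, 0, 0.085, 0.038, 0.002, 0, 0, 0, 0, 0.085, 0.03, 0.002, 0, 0, 0, 0, 0.085, 0, 0, 0, 0, 0, 0]}}

```text
clock: 17.68
position: [0.5607, 0.1643, 0.1962]
ee_rot: [0.014, 0.71, 0.704, 0.011]
contact_force: [0.6, -0.7, 0.2]
width: 0.0849
```

```bash
python3 -c "
from h import *
need([.5515,.245,.17])"
```

```text
t 17.68 pos [0.5607 0.1643 0.1962] w 0.0849 F [ 0.6 -0.7  0.2]
tool shift [ 0.0807 -0.0108  0.0255] turn [ 0.0346  0.0046 -0.0085]
```

Emit:
{"method": "apply_moves", "body": {"moves": [0.085, 0.015, -0.003, 0.005, 0.034, 0.005, -0.008, 0.085, 0.025, -0.003, 0.01, 0, 0, 0, 0.085, 0.02, -0.003, 0.005, 0, 0, 0, 0.085, 0.008, 0, 0, 0, 0, 0, 0.085, 0, 0, 0, 0, 0, 0, 0.085, 0, 0, 0, 0, 0, 0, 0.085, 0, 0, 0, 0, 0, 0, 0.085, 0, 0, 0, 0, 0, 0]}}

```text
clock: 18.35
position: [0.5531, 0.233, 0.1819]
ee_rot: [0.003, 0.706, 0.708, 0.002]
contact_force: [-0.1, -0.3, -0.1]
width: 0.0851
```

```bash
python3 -c "
from h import *
need([.5515,.245,.10])
d=look('w_co',(.5515,.245),.046,r=.04)"
```

```text
t 18.35 pos [0.5531 0.233  0.1819] w 0.0851 F [-0.1 -0.3 -0.1]
tool shift [ 0.0122 -0.0022  0.0819] turn [0.0073 0.0024 0.0038]
n 1051 zmed 0.0455 mean [0.5528 0.2454] circ [0.5529 0.2457 0.0235] bbox [[0.5284, 0.2209], [0.5775, 0.2703]]
```

View pics/w_co.png

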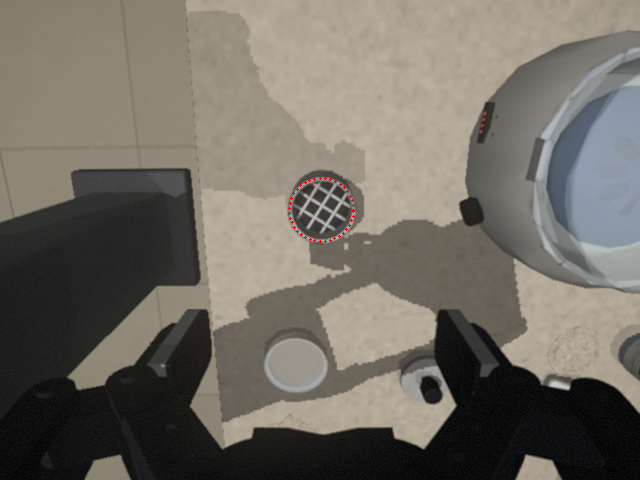

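The wrist view shows the wide mesh at pixel (322,209), so this is the coarse sieve, at (0.553,0.2455).

Emit:
{"method": "apply_moves", "body": {"moves": [0.085, 0.012, 0, 0, 0.007, 0.002, 0.004, 0.085, 0, 0, 0, 0, 0, 0, 0.085, 0, 0, 0.02, 0, 0, 0, 0.085, 0, 0, 0.03, 0, 0, 0, 0.085, 0, 0, 0.03, 0, 0, 0, 0.085, 0, 0, 0.01, 0, 0, 0, 0.085, 0, 0, 0, 0, 0, 0, 0.085, 0, 0, 0, 0, 0, 0]}}

```text
clock: 19.07
position: [0.5578, 0.2447, 0.0933]
ee_rot: [0.002, 0.709, 0.705, 0.004]
contact_force: [0.4, -0.6, 0.2]
width: 0.0852
```

```bash
python3 -c "
from h import *
need([.5528,.2455,.012])"
```

```text
t 19.07 pos [0.5578 0.2447 0.0933] w 0.0852 F [ 0.4 -0.6  0.2]
tool shift [ 0.0007 -0.0057  0.0813] turn [ 0.0083 -0.0018 -0.0048]
```

Emit:
{"method": "apply_moves", "body": {"moves": [0.085, 0, -0.005, 0, 0.008, -0.002, -0.005, 0.085, 0, 0, 0.01, 0, 0, 0, 0.085, 0, 0, 0.015, 0, 0, 0, 0.085, 0, 0, 0.015, 0, 0, 0, 0.085, 0, 0, 0.01, 0, 0, 0, 0.085, 0, 0, 0, 0, 0, 0, 0.085, 0, 0, 0, 0, 0, 0, 0.085, 0, 0, 0, 0, 0, 0]}}

```text
clock: 19.73
position: [0.5586, 0.2469, 0.0491]
ee_rot: [0.004, 0.707, 0.707, 0.007]
contact_force: [-0.1, 0.5, -0.5]
width: 0.085
```

```bash
python3 -c "
from h import *
need([.5528,.2455,.012])"
```

```text
t 19.73 pos [0.5586 0.2469 0.0491] w 0.0850 F [-0.1  0.5 -0.5]
tool shift [-0.0015 -0.0064  0.037 ] turn [ 0.015  -0.0043  0.0012]
```

Emit:
{"method": "apply_moves", "body": {"moves": [0.085, -0.001, -0.006, 0, 0.015, -0.004, 0, 0.085, 0, 0, 0, 0, 0, 0, 0.085, 0, 0, 0.01, 0, 0, 0, 0.085, 0, 0, 0.01, 0, 0, 0, 0.085, 0, 0, 0.01, 0, 0, 0, 0.085, 0, 0, 0.005, 0, 0, 0, 0.085, 0, 0, 0, 0, 0, 0, 0.085, 0, 0, 0, 0, 0, 0]}}

```text
clock: 20.4
position: [0.5534, 0.2463, 0.0123]
ee_rot: [0.0, 0.707, 0.708, 0.001]
contact_force: [0.4, -0.2, -0.3]
width: 0.0852
```

```bash
python3 -c "
from h import *
need([.5528,.2455,.012])"
```

```text
t 20.40 pos [0.5534 0.2463 0.0123] w 0.0852 F [ 0.4 -0.2 -0.3]
tool shift [-0.0008 -0.0006  0.0003] turn [ 0.0021 -0.0011  0.0013]
```

Emit:
{"method": "apply_moves", "body": {"moves": [0.045, 0, 0, 0, 0, 0, 0, 0.045, 0, 0, 0, 0, 0, 0, 0.045, 0, 0, 0, 0, 0, 0, 0.045, 0, 0, 0, 0, 0, 0, 0.045, 0, 0, 0, 0, 0, 0, 0.04, 0, 0, 0, 0, 0, 0, 0.04, 0, 0, 0, 0, 0, 0, 0.04, 0, 0, 0, 0, 0, 0]}}

```text
clock: 21.07
position: [0.5538, 0.2463, 0.0128]
ee_rot: [0.001, 0.707, 0.708, 0.002]
contact_force: [-0.4, 0.7, -0.9]
width: 0.0496
```

Emit:
{"method": "apply_moves", "body": {"moves": [0.04, 0, 0, -0.015, 0, 0, 0, 0.04, 0, 0, -0.03, 0, 0, 0, 0.04, 0, 0, -0.035, 0, 0, 0, 0.04, 0, 0, -0.035, 0, 0, 0, 0.04, 0, 0, -0.03, 0, 0, 0, 0.04, -0.01, 0, -0.015, 0, 0, 0, 0.04, -0.025, 0, 0, 0, 0, 0, 0.04, -0.025, 0, 0, 0, 0, 0]}}

```text
clock: 21.73
position: [0.5521, 0.1888, 0.1783]
ee_rot: [-0.001, 0.705, 0.71, 0.0]
contact_force: [0.2, -0.1, -0.8]
width: 0.0494
```

```bash
python3 -c "
from h import *
need([.5435,-.14,.17])"
```

```text
t 21.73 pos [0.5521 0.1888 0.1783] w 0.0494 F [ 0.2 -0.1 -0.8]
tool shift [-0.3287 -0.0109  0.0076] turn [-0.0016 -0.0022  0.0071]
```

Emit:
{"method": "apply_moves", "body": {"moves": [0.04, -0.02, -0.001, 0, 0, 0, 0.007, 0.04, -0.035, -0.001, 0, 0, 0, 0, 0.04, -0.038, -0.001, 0, 0, 0, 0, 0.04, -0.038, -0.001, 0, 0, 0, 0, 0.04, -0.038, -0.001, 0, 0, 0, 0, 0.04, -0.038, -0.001, 0, 0, 0, 0, 0.04, -0.035, -0.001, 0, 0, 0, 0, 0.04, -0.02, -0.001, 0, 0, 0, 0]}}

```text
clock: 22.4
position: [0.5437, -0.0833, 0.1795]
ee_rot: [0.001, 0.705, 0.709, 0.002]
contact_force: [0.6, -0.3, -0.8]
width: 0.0496
```

```bash
python3 -c "
from h import *
need([.5435,-.14,.17])"
```

```text
t 22.40 pos [ 0.5437 -0.0833  0.1795] w 0.0496 F [ 0.6 -0.3 -0.8]
tool shift [-0.0568 -0.0006  0.0094] turn [ 0.0047 -0.0023  0.0058]
```

Emit:
{"method": "apply_moves", "body": {"moves": [0.04, -0.015, 0, 0, 0.004, -0.002, 0.006, 0.04, -0.02, 0, 0, 0, 0, 0, 0.04, -0.01, 0, 0, 0, 0, 0, 0.04, 0, 0, 0, 0, 0, 0, 0.04, 0, 0, 0, 0, 0, 0, 0.04, 0, 0, 0, 0, 0, 0, 0.04, 0, 0, 0, 0, 0, 0, 0.04, 0, 0, 0, 0, 0, 0]}}

```text
clock: 23.07
position: [0.5417, -0.133, 0.1788]
ee_rot: [-0.001, 0.71, 0.705, 0.0]
contact_force: [-0.4, -0.8, 0.3]
width: 0.0496
```

```bash
python3 -c "
from h import *
need([.5435,-.08,.17])
s,R=rot()
d=look('w_f2',(.5435,-.079),.0895,r=.04)
held(d,s,R,(0,0),s['position'][2]-.0125+.046)"
```

```text
t 23.07 pos [ 0.5417 -0.133   0.1788] w 0.0496 F [-0.4 -0.8  0.3]
tool shift [0.053  0.0014 0.0089] turn [-0.0011 -0.0017 -0.0072]
n 1688 zmed 0.0894 mean [ 0.5434 -0.079 ] circ [ 0.5434 -0.079   0.0236] bbox [[0.5187, -0.104], [0.568, -0.0542]]
z hist [(np.float64(0.21), 5206), (np.float64(0.189), 4676), (np.float64(0.192), 3968), (np.float64(0.261), 3162), (np.float64(0.258), 2988)]
held n 6034 centre in tool [ 0.0006 -0.      0.0236] z 0.2119
```

View pics/w_f2.png

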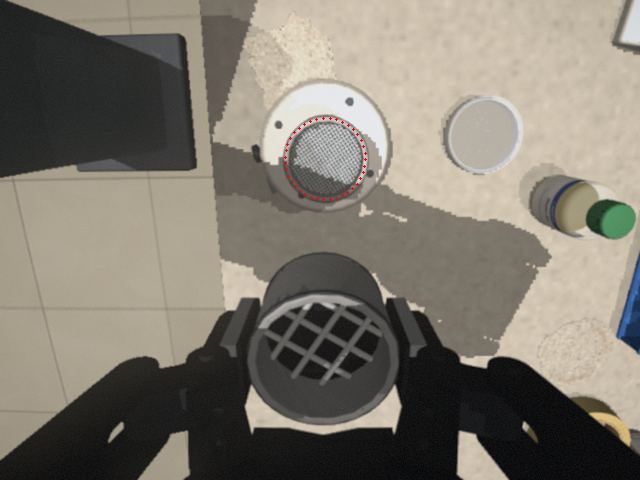

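The fine sieve is seated (rim at 89.4 mm, centred). Next, carry the coarse sieve over it.

Emit:
{"method": "apply_moves", "body": {"moves": [0.04, 0.015, 0.001, 0, -0.001, -0.002, -0.007, 0.04, 0.02, 0.001, 0, 0, 0, 0, 0.04, 0.01, 0, 0, 0, 0, 0, 0.04, 0.003, 0, 0.01, 0, 0, 0, 0.04, 0, 0, 0.015, 0, 0, 0, 0.04, 0, 0, 0.01, 0, 0, 0, 0.04, 0, 0, 0, 0, 0, 0, 0.04, 0, 0, 0, 0, 0, 0]}}

```text
clock: 23.78
position: [0.5441, -0.0797, 0.1415]
ee_rot: [0.001, 0.704, 0.71, -0.0]
contact_force: [0.3, 0.2, -1.4]
width: 0.0492
```

```bash
python3 -c "
from h import *
need([.5435,-.0796,.113])"
```

```text
t 23.78 pos [ 0.5441 -0.0797  0.1415] w 0.0492 F [ 0.3  0.2 -1.4]
tool shift [ 0.0002 -0.0006  0.0285] turn [0.0013 0.0023 0.0079]
```

Emit:
{"method": "apply_moves", "body": {"moves": [0.04, 0, 0, 0.008, 0.001, 0.002, 0.008, 0.04, 0, 0, 0.009, 0, 0, 0, 0.04, 0, 0, 0.008, 0, 0, 0, 0.04, 0, 0, 0, 0, 0, 0, 0.04, 0, 0, 0, 0, 0, 0, 0.04, 0, 0, 0, 0, 0, 0, 0.04, 0, 0, 0, 0, 0, 0, 0.04, 0, 0, 0, 0, 0, 0]}}

```text
clock: 24.45
position: [0.5448, -0.0812, 0.1144]
ee_rot: [0.001, 0.708, 0.706, 0.0]
contact_force: [0.2, -0.6, -0.8]
width: 0.0496
```

```bash
python3 -c "
from h import *
need([.5435,-.0796,.113])"
```

```text
t 24.45 pos [ 0.5448 -0.0812  0.1144] w 0.0496 F [ 0.2 -0.6 -0.8]
tool shift [ 0.0016 -0.0013  0.0014] turn [ 0.0013  0.0013 -0.0018]
```

Emit:
{"method": "apply_moves", "body": {"moves": [0.04, 0.0015, -0.001, 0.001, 0.001, 0.001, -0.002, 0.04, 0, 0, 0.004, 0, 0, 0, 0.04, 0, 0, 0.003, 0, 0, 0, 0.04, 0, 0, 0.003, 0, 0, 0, 0.04, 0, 0, 0.003, 0, 0, 0, 0.04, 0, 0, 0.002, 0, 0, 0, 0.04, 0, 0, 0.001, 0, 0, 0, 0.04, 0, 0, 0, 0, 0, 0]}}

```text
clock: 25.12
position: [0.5443, -0.0796, 0.0964]
ee_rot: [0.001, 0.707, 0.707, 0.0]
contact_force: [-0.4, -1.2, 0.3]
width: 0.0491
```

```bash
python3 -c "
from h import *
need([.5435,-.0796,.097])"
```

```text
t 25.12 pos [ 0.5443 -0.0796  0.0964] w 0.0491 F [-0.4 -1.2  0.3]
tool shift [-0.     -0.0008 -0.0006] turn [0.002  0.0006 0.0006]
```

Seated height is reached, so I release and rise.

Emit:
{"method": "apply_moves", "body": {"moves": [0.06, 0, 0, 0, 0, 0, 0, 0.06, 0, 0, 0, 0, 0, 0, 0.075, 0, 0, 0, 0, 0, 0, 0.085, 0, 0, 0, 0, 0, 0, 0.085, 0, 0, -0.01, 0, 0, 0, 0.085, 0, 0, -0.03, 0, 0, 0, 0.085, 0, 0, -0.035, 0, 0, 0, 0.085, 0, 0, -0.03, 0, 0, 0]}}

```text
clock: 25.78
position: [0.5399, -0.0785, 0.2003]
ee_rot: [-0.006, 0.707, 0.707, -0.003]
contact_force: [0.9, 0.1, -0.1]
width: 0.0849
```

```bash
python3 -c "
from h import *
need([.653,.072,.18])"
```

```text
t 25.78 pos [ 0.5399 -0.0785  0.2003] w 0.0849 F [ 0.9  0.1 -0.1]
tool shift [0.1504 0.1134 0.0194] turn [-0.0125 -0.0034  0.0004]
```

Emit:
{"method": "apply_moves", "body": {"moves": [0.085, 0.015, 0.01, 0, -0.012, -0.003, 0, 0.085, 0.028, 0.02, 0, 0, 0, 0, 0.085, 0.028, 0.02, 0, 0, 0, 0, 0.085, 0.028, 0.02, 0, 0, 0, 0, 0.085, 0.025, 0.02, 0, 0, 0, 0, 0.085, 0.01, 0.01, 0, 0, 0, 0, 0.085, 0, 0, 0, 0, 0, 0, 0.085, 0, 0, 0, 0, 0, 0]}}

```text
clock: 26.45
position: [0.6499, 0.059, 0.2206]
ee_rot: [0.012, 0.708, 0.706, 0.008]
contact_force: [-0.6, -0.5, -0.3]
width: 0.0849
```

```bash
python3 -c "
from h import *
need([.653,.072,.15])
d=look('w_lid',(.653,.072),.013,r=.03)
d=look('w_lid2',(.653,.072),.036,r=.02)"
```

```text
t 26.45 pos [0.6499 0.059  0.2206] w 0.0849 F [-0.6 -0.5 -0.3]
tool shift [0.0134 0.001  0.0706] turn [ 0.0288  0.0056 -0.0026]
n 1939 zmed 0.0128 mean [0.6535 0.0742] circ [0.6537 0.0727 0.0189] bbox [[0.6305, 0.0499], [0.6768, 0.0965]]
n 335 zmed 0.0357 mean [0.6537 0.0732] circ [0.6537 0.0731 0.0062] bbox [[0.6458, 0.0649], [0.662, 0.0813]]
```

View pics/w_lid.png

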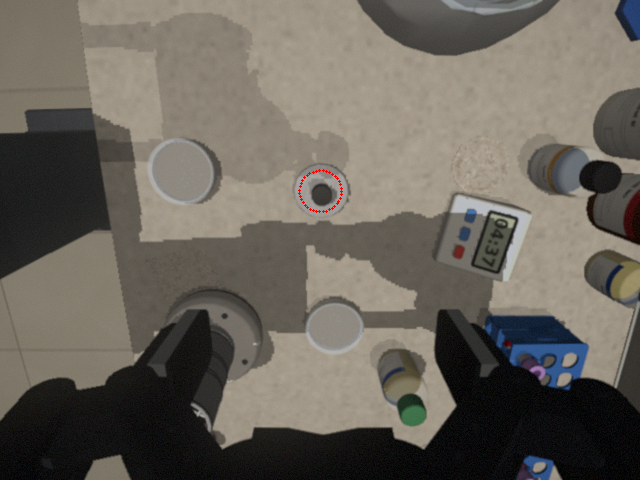

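The lid is at pixel (321,191), world (0.6537,0.073). I descend over the knob.

Emit:
{"method": "apply_moves", "body": {"moves": [0.085, 0.013, 0.003, 0, 0.028, 0.005, -0.002, 0.085, 0, 0, 0, 0, 0, 0, 0.085, 0, 0, 0.025, 0, 0, 0, 0.085, 0, 0, 0.035, 0, 0, 0, 0.085, 0, 0, 0.035, 0, 0, 0, 0.085, 0, 0, 0.025, 0, 0, 0, 0.085, 0, 0, 0, 0, 0, 0, 0.085, 0, 0, 0, 0, 0, 0]}}

```text
clock: 27.22
position: [0.6478, 0.0584, 0.1027]
ee_rot: [0.005, 0.711, 0.703, -0.001]
contact_force: [-0.1, -0.9, 0.9]
width: 0.0847
```

```bash
python3 -c "
from h import *
need([.6537,.073,.018])"
```

```text
t 27.22 pos [0.6478 0.0584 0.1027] w 0.0847 F [-0.1 -0.9  0.9]
tool shift [0.0153 0.0053 0.0846] turn [ 0.0057  0.0075 -0.0113]
```

Emit:
{"method": "apply_moves", "body": {"moves": [0.085, 0.015, 0.005, 0, 0.006, 0.007, -0.011, 0.085, 0, 0, 0, 0, 0, 0, 0.085, 0, 0, 0.015, 0, 0, 0, 0.085, 0, 0, 0.02, 0, 0, 0, 0.085, 0, 0, 0.01, 0, 0, 0, 0.085, 0, 0, 0, 0, 0, 0, 0.085, 0, 0, 0, 0, 0, 0, 0.085, 0, 0, 0, 0, 0, 0]}}

```text
clock: 27.88
position: [0.6619, 0.0733, 0.0709]
ee_rot: [0.008, 0.707, 0.707, 0.008]
contact_force: [0.2, 0.2, 0.3]
width: 0.0849
```

```bash
python3 -c "
from h import *
need([.6537,.073,.018])"
```

```text
t 27.88 pos [0.6619 0.0733 0.0709] w 0.0849 F [0.2 0.2 0.3]
tool shift [-0.0003 -0.0094  0.0527] turn [0.0223 0.0008 0.0005]
```

Emit:
{"method": "apply_moves", "body": {"moves": [0.085, 0, -0.009, 0, 0.022, 0, 0, 0.085, 0, 0, 0, 0, 0, 0, 0.085, 0, 0, 0.01, 0, 0, 0, 0.085, 0, 0, 0.012, 0, 0, 0, 0.085, 0, 0, 0.01, 0, 0, 0, 0.085, 0, 0, 0, 0, 0, 0, 0.085, 0, 0, 0, 0, 0, 0, 0.085, 0, 0, 0, 0, 0, 0]}}

```text
clock: 28.55
position: [0.6533, 0.0733, 0.038]
ee_rot: [0.001, 0.707, 0.707, 0.0]
contact_force: [0.3, -0.1, -0.3]
width: 0.0851
```

```bash
python3 -c "
from h import *
need([.6537,.073,.018])"
```

```text
t 28.55 pos [0.6533 0.0733 0.038 ] w 0.0851 F [ 0.3 -0.1 -0.3]
tool shift [-0.0003  0.0004  0.02  ] turn [0.0018 0.0009 0.0006]
```

Emit:
{"method": "apply_moves", "body": {"moves": [0.07, 0, 0, 0.006, 0.002, 0.001, 0, 0.06, 0, 0, 0.006, 0, 0, 0, 0.05, 0, 0, 0.004, 0, 0, 0, 0.045, 0, 0, 0.001, 0, 0, 0, 0.04, 0, 0, 0, 0, 0, 0, 0.04, 0, 0, 0, 0, 0, 0, 0.04, 0, 0, 0, 0, 0, 0, 0.04, 0, 0, 0, 0, 0, 0]}}

```text
clock: 29.22
position: [0.6538, 0.0732, 0.0192]
ee_rot: [-0.0, 0.707, 0.707, 0.0]
contact_force: [0.2, 0.2, 0.0]
width: 0.0403
```

```bash
python3 -c "
from h import *
need([.6537,.073,.018])"
```

```text
t 29.22 pos [0.6538 0.0732 0.0192] w 0.0403 F [0.2 0.2 0. ]
tool shift [-0.0002 -0.0001  0.0012] turn [ 0.0001 -0.0003  0.0005]
```

Emit:
{"method": "apply_moves", "body": {"moves": [0.03, 0, 0, 0, 0, 0, 0, 0.02, 0, 0, 0, 0, 0, 0, 0.012, 0, 0, 0, 0, 0, 0, 0.01, 0, 0, 0, 0, 0, 0, 0.01, 0, 0, 0, 0, 0, 0, 0.01, 0, 0, 0, 0, 0, 0, 0.01, 0, 0, 0, 0, 0, 0, 0.01, 0, 0, 0, 0, 0, 0]}}

```text
clock: 29.88
position: [0.6541, 0.0733, 0.02]
ee_rot: [0.0, 0.707, 0.707, 0.001]
contact_force: [-1.2, 0.6, -1.1]
width: 0.0164
```

```bash
python3 -c "
from h import *
need([.6537,.073,.2])"
```

```text
t 29.88 pos [0.6541 0.0733 0.02  ] w 0.0164 F [-1.2  0.6 -1.1]
tool shift [-0.0002 -0.0002 -0.18  ] turn [ 0.0015 -0.0002  0.0006]
```

Emit:
{"method": "apply_moves", "body": {"moves": [0.01, 0, 0, -0.015, 0, 0, 0, 0.01, 0, 0, -0.03, 0, 0, 0, 0.01, 0, 0, -0.035, 0, 0, 0, 0.01, 0, 0, -0.035, 0, 0, 0, 0.01, 0, 0, -0.035, 0, 0, 0, 0.01, 0, 0, -0.025, 0, 0, 0, 0.01, 0, 0, -0.015, 0, 0, 0, 0.01, 0, 0, 0, 0, 0, 0]}}

```text
clock: 30.55
position: [0.6517, 0.0731, 0.2146]
ee_rot: [-0.003, 0.707, 0.707, -0.003]
contact_force: [0.2, 0.4, -0.1]
width: 0.0161
```

```bash
python3 -c "
from h import *
need([.5435,-.15,.21])"
```

```text
t 30.55 pos [0.6517 0.0731 0.2146] w 0.0161 F [ 0.2  0.4 -0.1]
tool shift [-0.2231 -0.1083  0.0055] turn [-0.0084 -0.0002  0.0004]
```

Emit:
{"method": "apply_moves", "body": {"moves": [0.01, -0.02, -0.01, 0, -0.008, 0, 0, 0.01, -0.033, -0.016, 0, 0, 0, 0, 0.01, -0.033, -0.016, 0, 0, 0, 0, 0.01, -0.033, -0.016, 0, 0, 0, 0, 0.01, -0.033, -0.016, 0, 0, 0, 0, 0.01, -0.02, -0.012, 0, 0, 0, 0, 0.01, 0, 0, 0, 0, 0, 0, 0.01, 0, 0, 0, 0, 0, 0]}}

```text
clock: 31.22
position: [0.5598, -0.1028, 0.2055]
ee_rot: [-0.004, 0.705, 0.709, -0.001]
contact_force: [0.2, 0.3, -1.0]
width: 0.0162
```

```bash
python3 -c "
from h import *
need([.5435,-.15,.21])"
```

```text
t 31.22 pos [ 0.5598 -0.1028  0.2055] w 0.0162 F [ 0.2  0.3 -1. ]
tool shift [-0.0471 -0.0166 -0.0046] turn [-0.0072 -0.0038  0.0051]
```

Emit:
{"method": "apply_moves", "body": {"moves": [0.01, -0.02, -0.008, -0.003, -0.007, -0.003, 0.005, 0.01, -0.02, -0.006, 0, 0, 0, 0, 0.01, 0, 0, 0, 0, 0, 0, 0.01, 0, 0, 0, 0, 0, 0, 0.01, 0, 0, 0, 0, 0, 0, 0.01, 0, 0, 0, 0, 0, 0, 0.01, 0, 0, 0, 0, 0, 0, 0.01, 0, 0, 0, 0, 0, 0]}}

```text
clock: 31.88
position: [0.5468, -0.1363, 0.2029]
ee_rot: [-0.005, 0.705, 0.709, 0.001]
contact_force: [-0.7, 0.6, -1.3]
width: 0.0157
```

```bash
python3 -c "
from h import *
need([.5435,-.08,.16])
s,R=rot()
d=look('w_c2',(.5435,-.079),.130,r=.04)
z=s['position'][2]-.007
q=pts(d).reshape(-1,3);q=q[np.isfinite(q[:,0])]
w=q[(np.hypot(q[:,0]-s['position'][0],q[:,1]-s['position'][1])<.04)&(np.abs(q[:,2]-z)<.006)]
tl=(w-s['position'])@R
print('lid disc',len(w),np.percentile(tl[:,:2],[0.5,99.5],0).round(4).tolist(),np.median(w[:,2]))
"
```

```text
t 31.88 pos [ 0.5468 -0.1363  0.2029] w 0.0157 F [-0.7  0.6 -1.3]
tool shift [ 0.056  -0.0028  0.0434] turn [-0.0057 -0.0084  0.0058]
n 1920 zmed 0.1294 mean [ 0.5437 -0.0796] circ [ 0.5439 -0.08    0.0236] bbox [[0.5192, -0.105], [0.5686, -0.0553]]
lid disc 4775 [[-0.0235, -0.0241], [0.0246, 0.0238]] 0.1956419205768149
```

View pics/w_c2.png

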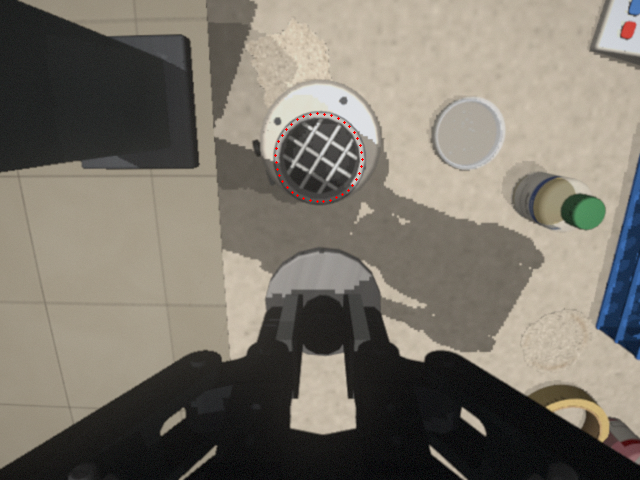

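The coarse sieve is seated (rim 129.4 mm, centred) and the lid is level and centred in the jaws.

Emit:
{"method": "apply_moves", "body": {"moves": [0.01, 0.015, -0.002, 0, -0.005, -0.008, 0.006, 0.01, 0.02, -0.001, 0, 0, 0, 0, 0.01, 0.012, 0, 0, 0, 0, 0, 0.01, 0.004, 0, 0.005, 0, 0, 0, 0.01, 0, 0, 0.01, 0, 0, 0, 0.01, 0, 0, 0.005, 0, 0, 0, 0.01, 0, 0, 0, 0, 0, 0, 0.01, 0, 0, 0, 0, 0, 0]}}

```text
clock: 32.6
position: [0.5449, -0.0834, 0.1805]
ee_rot: [0.001, 0.706, 0.708, -0.001]
contact_force: [-0.2, -0.2, -0.0]
width: 0.0164
```

```bash
python3 -c "
from h import *
need([.5438,-.0803,.162])"
```

```text
t 32.60 pos [ 0.5449 -0.0834  0.1805] w 0.0164 F [-0.2 -0.2 -0. ]
tool shift [ 0.0032 -0.0011  0.0185] turn [0.0002 0.0021 0.0021]
```

Emit:
{"method": "apply_moves", "body": {"moves": [0.01, 0.003, -0.001, 0, 0, 0.002, 0.002, 0.01, 0, 0, 0.006, 0, 0, 0, 0.01, 0, 0, 0.006, 0, 0, 0, 0.01, 0, 0, 0.004, 0, 0, 0, 0.01, 0, 0, 0, 0, 0, 0, 0.01, 0, 0, 0, 0, 0, 0, 0.01, 0, 0, 0, 0, 0, 0, 0.01, 0, 0, 0, 0, 0, 0]}}

```text
clock: 33.27
position: [0.5439, -0.0826, 0.1621]
ee_rot: [-0.0, 0.708, 0.706, -0.0]
contact_force: [-0.4, -0.0, -0.8]
width: 0.016
```

```bash
python3 -c "
from h import *
need([.5438,-.0803,.162])"
```

```text
t 33.27 pos [ 0.5439 -0.0826  0.1621] w 0.0160 F [-0.4 -0.  -0.8]
tool shift [ 0.0023 -0.0001  0.0001] turn [-0.0006  0.0006 -0.0032]
```

Emit:
{"method": "apply_moves", "body": {"moves": [0.01, 0.002, 0, 0, 0, 0, -0.003, 0.01, 0, 0, 0, 0, 0, 0, 0.01, 0, 0, 0.004, 0, 0, 0, 0.01, 0, 0, 0.004, 0, 0, 0, 0.01, 0, 0, 0.004, 0, 0, 0, 0.01, 0, 0, 0.002, 0, 0, 0, 0.01, 0, 0, 0, 0, 0, 0, 0.01, 0, 0, 0, 0, 0, 0]}}

```text
clock: 33.93
position: [0.5442, -0.0803, 0.1471]
ee_rot: [0.0, 0.707, 0.707, -0.0]
contact_force: [0.0, 0.4, -0.3]
width: 0.0161
```

```bash
python3 -c "
from h import *
need([.5438,-.0803,.144])"
```

```text
t 33.93 pos [ 0.5442 -0.0803  0.1471] w 0.0161 F [ 0.   0.4 -0.3]
tool shift [-0.     -0.0004  0.0031] turn [0.0005 0.0008 0.0005]
```

Emit:
{"method": "apply_moves", "body": {"moves": [0.01, 0, 0, 0.001, 0, 0, 0, 0.01, 0, 0, 0.001, 0, 0, 0, 0.01, 0, 0, 0.001, 0, 0, 0, 0.01, 0, 0, 0, 0, 0, 0, 0.03, 0, 0, 0, 0, 0, 0, 0.03, 0, 0, 0, 0, 0, 0, 0.04, 0, 0, 0, 0, 0, 0, 0.05, 0, 0, 0, 0, 0, 0]}}

```text
clock: 34.6
position: [0.5449, -0.0805, 0.1445]
ee_rot: [0.001, 0.707, 0.707, 0.0]
contact_force: [-0.6, 0.5, 0.2]
width: 0.0495
```

Emit:
{"method": "apply_moves", "body": {"moves": [0.06, 0, 0, 0, 0, 0, 0, 0.06, 0, 0, -0.01, 0, 0, 0, 0.06, 0, 0, -0.02, 0, 0, 0, 0.06, 0, 0, -0.03, 0, 0, 0, 0.06, -0.01, 0, -0.03, 0, 0, 0, 0.06, -0.025, 0, 0, 0, 0, 0, 0.06, -0.03, 0, 0, 0, 0, 0, 0.06, -0.02, 0, 0, 0, 0, 0]}}

```text
clock: 35.27
position: [0.5449, -0.1635, 0.2437]
ee_rot: [0.002, 0.704, 0.71, 0.001]
contact_force: [0.0, -0.4, -0.7]
width: 0.0598
```

Emit:
{"method": "apply_moves", "body": {"moves": [0.06, -0.02, 0, 0, 0, 0, 0, 0.06, -0.02, 0, 0, 0, 0, 0, 0.06, 0, 0, 0, 0, 0, 0, 0.06, 0, 0, 0, 0, 0, 0, 0.06, 0, 0, 0, 0, 0, 0, 0.06, 0, 0, 0, 0, 0, 0, 0.06, 0, 0, 0, 0, 0, 0, 0.06, 0, 0, 0, 0, 0, 0]}}

```text
clock: 35.93
position: [0.5458, -0.2077, 0.2496]
ee_rot: [0.005, 0.705, 0.709, 0.002]
contact_force: [0.2, 1.0, -0.9]
width: 0.0599
```

```bash
python3 -c "
from h import *
need([.5438,-.0803,.144])
for n in ['wrist','scene','side']:
    d=imaging.get_image(n)
    q=pts(d).reshape(-1,3);q=q[np.isfinite(q[:,0])]
    w=q[np.hypot(q[:,0]-.544,q[:,1]+.08)<.03]
    for nm,z in [('disc',.137),('knob',.160)]:
        t=w[np.abs(w[:,2]-z)<.003]
        if len(t)>8: print(n,nm,len(t),np.percentile(t[:,2],[10,50,90]).round(4),np.percentile(t[:,:2],[1,99],0).round(4).tolist())
    cv2.imwrite('pics/fin_%s.png'%n,d['image'][:,:,::-1])
    if n!='wrist':
        p=proj(d,[.544,-.08,.08])[0].astype(int);r=70
        cv2.imwrite('pics/finc_%s.png'%n,cv2.resize(d['image'][max(p[1]-r,0):p[1]+r,p[0]-r:p[0]+r],(390,390),interpolation=cv2.INTER_CUBIC)[:,:,::-1])
cv2.imwrite('pics/finc.png',np.hstack([cv2.imread('pics/finc_scene.png'),cv2.imread('pics/finc_side.png')]))
"
```

```text
t 35.93 pos [ 0.5458 -0.2077  0.2496] w 0.0599 F [ 0.2  1.  -0.9]
tool shift [ 0.1279 -0.0025  0.105 ] turn [0.0107 0.0042 0.0052]
wrist disc 4204 [0.1355 0.1365 0.1375] [[0.5212, -0.104], [0.5678, -0.0637]]
wrist knob 916 [0.1585 0.1595 0.1604] [[0.5358, -0.0888], [0.5525, -0.0724]]
scene disc 165 [0.1352 0.1371 0.138 ] [[0.5186, -0.102], [0.5651, -0.0544]]
scene knob 29 [0.158  0.1596 0.1605] [[0.5352, -0.086], [0.5499, -0.0708]]
side disc 225 [0.1355 0.1367 0.1381] [[0.5204, -0.1073], [0.5669, -0.0603]]
side knob 39 [0.1577 0.1597 0.1607] [[0.5357, -0.0921], [0.5517, -0.0727]]
```

View pics/finc.png

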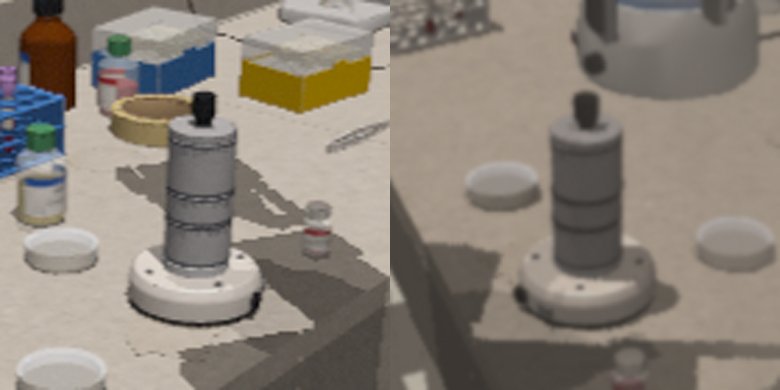

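View pics/fin_scene.png

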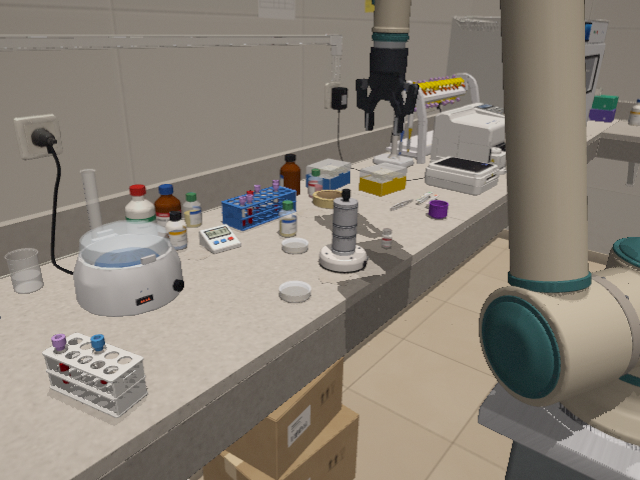

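The column at pixel (343,230) stands straight. The disc is at 136.7 mm (137 expected) and the knob top at 159.6 mm (160 expected). The bystanders in view are at their starting pixels, so I hand in.

```bash
python3 -c "
from rig import workorder
print(workorder.sign_off())"
```

```text
the job is handed in; nothing more can be done
None
```

The column is built on the shaker's seat: pan, fine sieve, coarse sieve, then lid. I handed it in at about 36 s, with the gripper clear of it.

- **Seating:** From the wrist camera, the rims measured 67.4 mm for the pan, 89.4 mm for the fine sieve and 129.4 mm for the coarse sieve. The expected heights were 68, 90 and 130 mm. On the lid, all three cameras put the disc at about 136.7 mm (137 expected) and the knob top at about 159.6 mm (160 expected).
- **Alignment:** The seat and the three rims below the lid were centred within about 4 mm of each other overall, each within about 2 mm of the one below. The lid's knob lies within about 1 mm of the coarse sieve's centre. The column looks straight and upright in both outer cameras.
- **Bystanders:** In the final scene picture the dishes, the bottle and the front vial are where they started. The back vial is hidden behind the column there. I did not check it in another picture or re-measure any bystander, but nothing came near them.
- **Disagreement:** The scene and side cameras differed by about 4 mm in y. I used the wrist camera for every grasp and fit.

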